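# Make the gouging air line safe and stand the carbon rods in their rack

## Task

The gouging job is over: shut the air supply valve fully, then open the vent valve fully to bleed the line, and only after that tidy up by standing every carbon rod upright in the cups of the tube rack. The rods are brittle, so handle them with a light grip (no more than 20 N per finger), and leave the rest of the clutter where it is.

Things in the scene. Friction and masses are not known exactly. Their poses are not given: they have to be found in the camera images.
- rod1_mid (a point): a brittle carbon gouging rod: a straight square bar 190 x 18 x 18 mm, copper-coloured with black ends, about 100 g, both ends alike; it lies on a plywood sheet 6 mm thick (rarely on the bare bench). This point is its centre; its x axis runs along the rod. Some starts have fewer than five rods. It cracks if the fingers press on it with more than 20 N each: 5 to 12 N grip holds it well
- rod2_mid (a point): a brittle carbon gouging rod: a straight square bar 190 x 18 x 18 mm, copper-coloured with black ends, about 100 g, both ends alike; it lies on a plywood sheet 6 mm thick (rarely on the bare bench). This point is its centre; its x axis runs along the rod. Some starts have fewer than five rods. It cracks if the fingers press on it with more than 20 N each: 5 to 12 N grip holds it well
- rod3_mid (a point): a brittle carbon gouging rod: a straight square bar 190 x 18 x 18 mm, copper-coloured with black ends, about 100 g, both ends alike; it lies on a plywood sheet 6 mm thick (rarely on the bare bench). This point is its centre; its x axis runs along the rod. Some starts have fewer than five rods. It cracks if the fingers press on it with more than 20 N each: 5 to 12 N grip holds it well
- rod4_mid (a point): a brittle carbon gouging rod: a straight square bar 190 x 18 x 18 mm, copper-coloured with black ends, about 100 g, both ends alike; it lies on a plywood sheet 6 mm thick (rarely on the bare bench). This point is its centre; its x axis runs along the rod. Some starts have fewer than five rods. It cracks if the fingers press on it with more than 20 N each: 5 to 12 N grip holds it well
- rod5_mid (a point): a brittle carbon gouging rod: a straight square bar 190 x 18 x 18 mm, copper-coloured with black ends, about 100 g, both ends alike; it lies on a plywood sheet 6 mm thick (rarely on the bare bench). This point is its centre; its x axis runs along the rod. Some starts have fewer than five rods. It cracks if the fingers press on it with more than 20 N each: 5 to 12 N grip holds it well
- tube1 (a point): centre of the open mouth of one of the five steel square-tube cups of the rod rack, 76 mm above the bench (number 1 counting from the robot outwards). The cup is 34 mm wide inside, its wall 3 mm, its floor 67 mm below this point; cups stand 65 mm apart in one straight row along this frame's x axis, which points away from the robot, z is up. The rack is fixed to the bench. A rod standing in a cup leans up to 18 degrees and its centre then is about 28 mm above the mouth
- tube2 (a point): centre of the open mouth of one of the five steel square-tube cups of the rod rack, 76 mm above the bench (number 2 counting from the robot outwards). The cup is 34 mm wide inside, its wall 3 mm, its floor 67 mm below this point; cups stand 65 mm apart in one straight row along this frame's x axis, which points away from the robot, z is up. The rack is fixed to the bench. A rod standing in a cup leans up to 18 degrees and its centre then is about 28 mm above the mouth
- tube3 (a point): centre of the open mouth of one of the five steel square-tube cups of the rod rack, 76 mm above the bench (number 3 counting from the robot outwards). The cup is 34 mm wide inside, its wall 3 mm, its floor 67 mm below this point; cups stand 65 mm apart in one straight row along this frame's x axis, which points away from the robot, z is up. The rack is fixed to the bench. A rod standing in a cup leans up to 18 degrees and its centre then is about 28 mm above the mouth
- tube4 (a point): centre of the open mouth of one of the five steel square-tube cups of the rod rack, 76 mm above the bench (number 4 counting from the robot outwards). The cup is 34 mm wide inside, its wall 3 mm, its floor 67 mm below this point; cups stand 65 mm apart in one straight row along this frame's x axis, which points away from the robot, z is up. The rack is fixed to the bench. A rod standing in a cup leans up to 18 degrees and its centre then is about 28 mm above the mouth
- tube5 (a point): centre of the open mouth of one of the five steel square-tube cups of the rod rack, 76 mm above the bench (number 5 counting from the robot outwards). The cup is 34 mm wide inside, its wall 3 mm, its floor 67 mm below this point; cups stand 65 mm apart in one straight row along this frame's x axis, which points away from the robot, z is up. The rack is fixed to the bench. A rod standing in a cup leans up to 18 degrees and its centre then is about 28 mm above the mouth
- supply_valve (a joint): angle of the lever of the supply valve, the one at the robot's right, next to the dark inlet coupling: 0 = open, lever in line with the pipe; 1.571 = shut, lever square across the pipe pointing away from the robot. Hard stops at both ends; the lever is stiff (about 0.2 N m) and stays where it is left. Seen from above it turns anticlockwise to shut. Starts open.
- supply_valve_handle (a point): centre of the yellow plastic sleeve on the lever of the supply valve, the one at the robot's right, next to the dark inlet coupling; the sleeve is 44 mm long, 16 mm wide and 22 mm tall, its top 92 mm above the bench, and this point 62 mm from the pivot. It turns with the lever: y axis points from this point to the pivot, z is up
- supply_valve_pivot (a point): point on the vertical pivot axis of the supply valve, the one at the robot's right, next to the dark inlet coupling, level with the sleeve's centre (81 mm above the bench). Fixed to the manifold: y axis runs along the pipe towards the silencer end, x axis away from the robot; the open lever points along -y, the shut lever along +x. Under the levers: pipe top at 53 mm, valve bodies' top at 56 mm, fixed to the bench
- vent_valve (a joint): angle of the lever of the vent valve, the one at the robot's left, next to the copper-coloured cone silencer: 0 = open, lever in line with the pipe; 1.571 = shut, lever square across the pipe pointing away from the robot. Hard stops at both ends; the lever is stiff (about 0.2 N m) and stays where it is left. Seen from above it turns anticlockwise to shut. Starts shut.
- vent_valve_handle (a point): centre of the yellow plastic sleeve on the lever of the vent valve, the one at the robot's left, next to the copper-coloured cone silencer; the sleeve is 44 mm long, 16 mm wide and 22 mm tall, its top 92 mm above the bench, and this point 62 mm from the pivot. It turns with the lever: y axis points from this point to the pivot, z is up
- vent_valve_pivot (a point): point on the vertical pivot axis of the vent valve, the one at the robot's left, next to the copper-coloured cone silencer, level with the sleeve's centre (81 mm above the bench). Fixed to the manifold: y axis runs along the pipe towards the silencer end, x axis away from the robot; the open lever points along -y, the shut lever along +x. Under the levers: pipe top at 53 mm, valve bodies' top at 56 mm, fixed to the bench
- brush: a loose wire brush, clutter that is to be left alone
- spanner: a loose spanner, clutter that is to be left alone
- square: a loose steel try square, clutter that is to be left alone
- magnet: a loose welding magnet block, clutter that is to be left alone
- jar: a loose squat jar of paste, clutter that is to be left alone
- scrap_tin: a loose open tin, clutter that is to be left alone
Not all that is in view belongs to the job. What is shaped like the part that bears rod3_mid but turquoise is not meant.

How it is judged (in metres and radians):
On the way, in this order (a step that is already met when the one before it is completed fails the run):
1. the supply valve is shut, its lever square across the pipe (value of joint supply_valve above 1.45 rad), for 0.2 s.
2. then the vent valve is open, its lever in line with the pipe (value of joint vent_valve below 0.12 rad and value of joint supply_valve above 1.45 rad), for 0.2 s.
3. then every rod stands upright in a cup of the rack ((horizontal distance between rod1_mid and tube1 below 0.026 m or horizontal distance between rod1_mid and tube2 below 0.026 m or horizontal distance between rod1_mid and tube3 below 0.026 m or horizontal distance between rod1_mid and tube4 below 0.026 m or horizontal distance between rod1_mid and tube5 below 0.026 m) and z of rod1_mid in the frame of tube3 between 0.014 and 0.04 m and (angle between rod1_mid's own x axis and vertical below 0.38 rad or angle between rod1_mid's own x axis and vertical above 2.76 rad) and (horizontal distance between rod2_mid and tube1 below 0.026 m or horizontal distance between rod2_mid and tube2 below 0.026 m or horizontal distance between rod2_mid and tube3 below 0.026 m or horizontal distance between rod2_mid and tube4 below 0.026 m or horizontal distance between rod2_mid and tube5 below 0.026 m) and z of rod2_mid in the frame of tube3 between 0.014 and 0.04 m and (angle between rod2_mid's own x axis and vertical below 0.38 rad or angle between rod2_mid's own x axis and vertical above 2.76 rad) and (horizontal distance between rod3_mid and tube1 below 0.026 m or horizontal distance between rod3_mid and tube2 below 0.026 m or horizontal distance between rod3_mid and tube3 below 0.026 m or horizontal distance between rod3_mid and tube4 below 0.026 m or horizontal distance between rod3_mid and tube5 below 0.026 m) and z of rod3_mid in the frame of tube3 between 0.014 and 0.04 m and (angle between rod3_mid's own x axis and vertical below 0.38 rad or angle between rod3_mid's own x axis and vertical above 2.76 rad) and (horizontal distance between rod4_mid and tube1 below 0.026 m or horizontal distance between rod4_mid and tube2 below 0.026 m or horizontal distance between rod4_mid and tube3 below 0.026 m or horizontal distance between rod4_mid and tube4 below 0.026 m or horizontal distance between rod4_mid and tube5 below 0.026 m) and z of rod4_mid in the frame of tube3 between 0.014 and 0.04 m and (angle between rod4_mid's own x axis and vertical below 0.38 rad or angle between rod4_mid's own x axis and vertical above 2.76 rad) and (horizontal distance between rod5_mid and tube1 below 0.026 m or horizontal distance between rod5_mid and tube2 below 0.026 m or horizontal distance between rod5_mid and tube3 below 0.026 m or horizontal distance between rod5_mid and tube4 below 0.026 m or horizontal distance between rod5_mid and tube5 below 0.026 m) and z of rod5_mid in the frame of tube3 between 0.014 and 0.04 m and (angle between rod5_mid's own x axis and vertical below 0.38 rad or angle between rod5_mid's own x axis and vertical above 2.76 rad)), for 0.2 s.
At the end, for the whole second after the job is handed in: Supply valve shut and vent valve open (each within about 7 degrees of its stop), every rod that is present standing in a cup of the rack, its lower end in the cup, leaning less than 21 degrees, at rest and released (all of step 2 and all of step 3 and linear speed of each of rod1, rod2, rod3, rod4, rod5 below 0.03 m/s); the robot touches nothing.
It fails at once if a brittle rod is pressed by the fingers with more than 40 N (both fingers together) (contact force between the fingers and rod1 above 40 N or contact force between the fingers and rod2 above 40 N or contact force between the fingers and rod3 above 40 N or contact force between the fingers and rod4 above 40 N or contact force between the fingers and rod5 above 40 N).
It fails at once if clutter is shifted more than 50 mm (distance of any of brush, spanner, square, magnet, jar, scrap_tin from where it was at the start of the episode above 0.05 m).
Of rod1, rod2, rod3, rod4, rod5 only 3 to 5 are there at a start; the rules pass over those that are not, and their reading is None.
At some moment in a run one of rod1, rod2, rod3, rod4, rod5 may be knocked a few centimetres aside while the robot is not near it.
Once in a run the grip may slacken for a moment while it holds something.
It also fails if it takes over 210 s, if anything falls off the work surface, if the arm or the gripper's body presses on something with over 40 N, if the wrist force passes 120 N, or if a joint passes its speed limit or range.

## Robot

A 6-joint arm with a two-finger parallel gripper is mounted at the origin on the work surface. World frame = base frame: x ahead of the robot, y to its left, z up, the work surface at z = 0. Lengths are in mm, angles in rad, forces in N, time in s.
With the tool pointing down it reaches from about 400 to 925 mm from the base axis. Payload 12.5 kg.
Tool frame: the origin (TCP) lies on the front face of the gripper's body, between the roots of the fingers; the fingertips stand 78 mm ahead of it and the grasp point (between the pads) lies 59 mm ahead of it (env.nose_length is the distance from the TCP to the fingertips, in mm); z points along the fingers, y is the line along which they close (so a half turn about z gives the same grasp; the last joint's range is limited). The gripper opens to 95 mm and grips with 3 to 60 N. Pads are 20 mm wide; open, the fingers measure 119 mm over their backs; the gripper's body (75 mm by 180 mm) begins 59 mm behind the grasp point.
Start: joints at [1.162, 0.491, 1.559, -0, 1.092, -0.106], TCP at [186.351, 596.583, 292.261] pointing down, gripper open.
Joint ranges: [-3.1, 3.1], [-0.84, 2.19], [0.05, 2.79], [-1.13, 4.28], [0.06, 2.93], [-2.69, 2.69]. Speed limits (rad/s): [2.22, 2.22, 2.79, 3.14, 3.14, 3.14].

## Interface

Orientations are given as [roll, pitch, yaw] about the fixed x, y, z axes, in that order (R = Rz(yaw) Ry(pitch) Rx(roll)).
In Python, from cell import env gives the robot as it stands.
- The arm moves only by the tool jog_arm, never from a script. Its argument "motion" is a list of rows, each a list of 7 numbers: the turn, a rotation vector about the tool's x, y, z in degrees, then the shift along the tool's x, y, z in mm, then the finger opening in mm, from 0 to 95.1. In form: [[wx, wy, wz, x, y, z, hand], ...]. A call has 1 to 10 rows; each row shifts and turns the commanded pose from where the row before left it, along the tool's axes as they then stand; what a row does not reach is not made up. A row lasts 1/8 s, in which the tool goes at most 62.5 mm and 10.7 degrees, less where a joint would pass 70% of its speed; a pose out of reach is approached as far as the arm can. A call is refused whole if a number of a shift passes 62.5 or a number of a turn 10.7, either way. A call with a gripper value outside its range is refused whole. The fingers move at their own pace and stop on an object; the grip force is fixed at half the most. Time passes only in rows, so rows that do not move let the fingers close. It gives the time, the measured TCP pose, the force, the opening and the grip force at its end, in the units of the state.
- env.state(): the state, without advancing time (a new reading comes with each control period).
- env.read_camera(name): name is "scene" or "top" or "wrist"; returns a dict with "color" (400x640x3 uint8, red, green, blue), "z_map" (400x640 float32, mm along the optical axis (not along the pixel's ray), 0 where there is no reading), "camera_matrix" (3x3 intrinsics, pixels), "k1" (the pictures are not rectified: a ray, as slopes to the right and down, at radius r is drawn at 1 + k1 r^2 times it, then the intrinsics apply), "world_to_cam" (4x4, takes a point from world to camera coordinates). Camera axes: x right, y up, looking along -z (the intrinsics and any distortion apply to the point x, -y, -z); pixel columns grow to the right and rows downward; lengths in mm; the calibration is good to about 2 mm. A picture is of the moment at which its call begins.
- env.job_done(): hands the job in; it is judged then, once.
Trained networks look in the newest picture that a camera, given by its name, has taken for a name from the list of things; names that differ only in an ending like _2 or _b are one class to them, and where a whole thing is asked for, a point or a joint stands for the part that bears it (a point fixed in the world has none). Each returns a list of dicts, best first, with "score" (0 to 1); they miss things now and then, are a little off and sometimes report something else, mostly with a low value. They report only what shows in the picture. A call takes as long as a camera call. They do not tell look-alikes from the thing itself.
- env.recognise(camera, thing): "location" ([column, row] in pixels, amid what is visible of it).
The state is a dict: "t": time; "joints": joint angles; "qvel": joint speeds; "tau": joint torques, N m; "eef_pos": TCP position; "tcp_rot": TCP orientation; "ft_force": force on the tool from outside, world axes, zero at the start; "moment": the same for the moment, N m; "opening": opening from 0.0 (shut) to 1.0 (fully open); "grip_force": force on a finger pad.
Only numpy, scipy, OpenCV 4.12 (cv2) and the standard library are available. Lean on these libraries where they do the work, as an engineer would, in place of code of your own. Each camera call takes 0.05 s, during which the arm holds its last target. There are 200 camera calls.

## Working session

There is one attempt and no reset: what is moved stays moved. The work goes in short steps, Python scripts to look and compute and a tool call to move; the robot and the scene stay as the last step left them, time stands still between calls to the robot, and variables do not carry over. Pictures are saved under pics/ and viewed, at most 14 in all, crops included, and the job is handed in when it is done.

Besides the shell and the picture viewer there is one more tool, called after "Call:" as name(argument=value, ...) on one line, values as JSON. jog_arm: Moves the arm, as the interface text tells. Its arguments: {"type":"object","properties":{"motion":{"type":"array"}},"required":["motion"]}

```bash
mkdir -p pics; cat > h.py <<'E'
import numpy as np, cv2
from cell import env
from scipy.spatial.transform import Rotation as R
def snap(cam,name=None):
    d=env.read_camera(cam)
    if name: cv2.imwrite('pics/'+name,d['color'][:,:,::-1])
    return d
def pts(d,uv,z=None,plane=None):
    """pixels -> world; depth from z_map, or intersect with the world plane z=plane"""
    uv=np.asarray(uv,float).reshape(-1,2); K=np.array(d['camera_matrix'],float)
    s=np.c_[(uv[:,0]-K[0,2])/K[0,0],(uv[:,1]-K[1,2])/K[1,1]]
    u=s.copy()
    for _ in range(20): u=s/(1+d['k1']*(u**2).sum(1,keepdims=True))
    M=np.linalg.inv(np.array(d['world_to_cam'])); ray=np.c_[u[:,0],-u[:,1],-np.ones(len(u))]
    if plane is not None:
        rw=ray@M[:3,:3].T; t=((plane-M[2,3])/rw[:,2])[:,None]; return M[:3,3]+rw*t
    if z is None: z=d['z_map'][uv[:,1].round().astype(int).clip(0,399),uv[:,0].round().astype(int).clip(0,639)]
    return (ray*np.asarray(z)[:,None])@M[:3,:3].T+M[:3,3]
def proj(d,P):
    P=np.asarray(P,float).reshape(-1,3); W=np.array(d['world_to_cam']); c=P@W[:3,:3].T+W[:3,3]
    s=np.c_[c[:,0]/-c[:,2],-c[:,1]/-c[:,2]]; s=s*(1+d['k1']*(s**2).sum(1,keepdims=True))
    K=np.array(d['camera_matrix']); return s*[K[0,0],K[1,1]]+[K[0,2],K[1,2]]
def allpts(d):
    v,u=np.mgrid[0:400,0:640]; return pts(d,np.c_[u.ravel(),v.ravel()]).reshape(400,640,3)
E
python3 - <<'E'
from h import *
np.set_printoptions(precision=1,suppress=True)
for c in ['top','scene']:
    d=snap(c,c+'1.png')
    for t in ['rod1_mid','tube1','tube5','supply_valve_handle','vent_valve_handle','supply_valve_pivot','vent_valve_pivot','brush','spanner','square','magnet','jar','scrap_tin']:
        for r in env.recognise(c,t):
            if r['score']>.3: print(c,t,round(r['score'],2),np.array(r['location']),pts(d,r['location'])[0])
s=env.state();print(s, env.nose_length)
E
```

```text
top tube1 0.71 [343.5 178.6] [ 564.3 -103.2   49.6]
top tube5 0.71 [343.5 178.6] [ 564.3 -103.2   49.6]
top supply_valve_handle 0.62 [410.8 229.1] [ 404.8 -345.5   78. ]
top vent_valve_handle 0.55 [379.8 193.8] [ 516.3 -232.    76.6]
top supply_valve_pivot 0.85 [390.1 222.7] [ 423.8 -279.1   49.4]
top vent_valve_pivot 0.77 [390.7 221.9] [ 425.8 -279.9   55.5]
top brush 0.92 [420.7 159.9] [ 673.2 -381.2   21. ]
top spanner 0.68 [458.7 200.7] [ 537.9 -531.6    5.6]
top spanner 0.44 [343.4 179.6] [ 566.4 -104.    27.7]
top square 0.69 [208.5 214.1] [390.6 362.8  22.4]
top square 0.62 [397.6 165.6] [ 647.1 -300.4    5.8]
top magnet 0.59 [264.9 155. ] [629.7 191.8  24.9]
top magnet 0.54 [313.1 159.9] [629.4  13.3  25.8]
top jar 0.74 [376.3 134. ] [ 743.6 -206.7   52.9]
top scrap_tin 0.9 [316.6 116.7] [810.7  20.1   0.9]
top scrap_tin 0.35 [205.9 213.1] [392.8 371.6  25.5]
scene tube1 0.86 [295.5 241.2] [ 658.6 -100.9   63.9]
scene tube1 0.63 [218.8 184.4] [ 405.8 -358.6   80.7]
scene tube5 0.86 [295.5 241.2] [ 658.6 -100.9   63.9]
scene tube5 0.63 [218.8 184.4] [ 405.8 -358.6   80.7]
scen
[... 621 characters left out ...]
magnet 0.64 [329.5 248.5] [631.  -10.   21.7]
scene jar 0.73 [247.7 274.9] [ 781.3 -208.2   50.1]
scene jar 0.57 [249.1 203. ] [ 522.3 -244.5   91.1]
scene jar 0.55 [446.7 206.7] [397.8 359.1  21.9]
scene scrap_tin 0.62 [238.8 204.6] [ 443.5 -292.9   33. ]
scene scrap_tin 0.6 [343.7 273.1] [734.8  27.3  26.1]
{'t': 1.4, 'joints': array([ 1.2,  0.5,  1.6,  0. ,  1.1, -0.1]), 'qvel': array([ 0.,  0., -0.,  0.,  0., -0.]), 'tau': array([  0. , -61.2, -25.8,   0.1,   0. ,   0. ]), 'eef_pos': array([186.3, 596.6, 292.2]), 'tcp_rot': array([ 3.1, -0. ,  2.8]), 'ft_force': array([-0. ,  0.2,  0.4]), 'moment': array([-0.,  0.,  0.]), 'grip_force': 0.0, 'opening': 1.002744142753585} 77.60000000000001
```

View pics/top1.png

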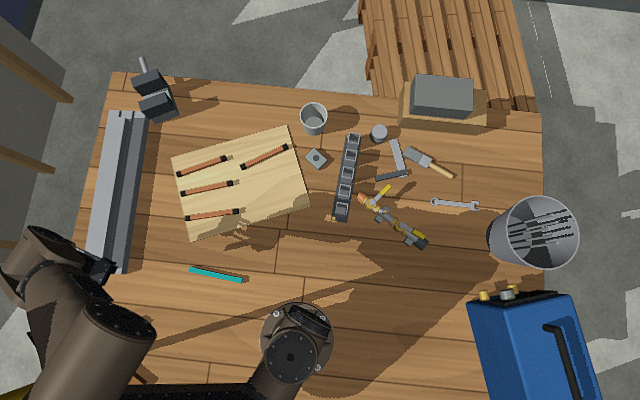

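View pics/scene1.png

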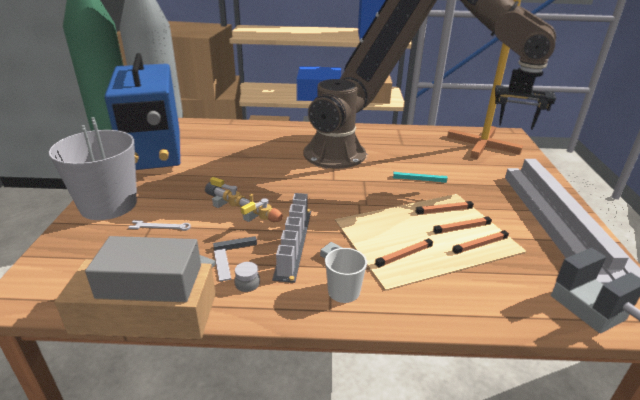

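```bash
python3 - <<'E'
from h import *
np.set_printoptions(precision=1,suppress=True)
d=snap('top'); P=allpts(d); hsv=cv2.cvtColor(d['color'],cv2.COLOR_RGB2HSV)
print('cam',np.linalg.inv(d['world_to_cam'])[:3,3])
hm=(P[:,:,2]>66)&(P[:,:,2]<120)&(P[:,:,0]>300)&(P[:,:,0]<700)&(P[:,:,1]<-150)&(P[:,:,1]>-450)
y=(hsv[:,:,0]>18)&(hsv[:,:,0]<34)&(hsv[:,:,1]>130)&hm
n,l,s,c=cv2.connectedComponentsWithStats(y.astype('uint8'))
for i in range(1,n):
    if s[i,4]>5: q=P[l==i]; print('yel',c[i],s[i,4],np.median(q,0),pts(d,c[i],plane=92)[0])
sub=d['color']; r=hsv
cop=(hsv[:,:,0]<14)&(hsv[:,:,1]>120)&(P[:,:,1]>0)&(P[:,:,1]<500)&(P[:,:,2]>10)&(P[:,:,2]<50)
n,l,s,c=cv2.connectedComponentsWithStats(cop.astype('uint8'))
for i in range(1,n):
    if s[i,4]>25:
        v,u=np.where(l==i); q=pts(d,np.c_[u,v],plane=24)
        m=q.mean(0); w,e=np.linalg.eigh(np.cov((q-m)[:,:2].T)); print('cop',c[i],s[i,4],m,np.degrees(np.arctan2(e[1,1],e[0,1]))%180,np.sqrt(w*12),np.median(P[l==i][:,2]))
rk=(P[:,:,2]>60)&(P[:,:,0]>350)&(P[:,:,1]<-20)&(P[:,:,1]>-200)&(P[:,:,2]<95)
v,u=np.where(rk);q=P[rk];k=(u<362)&(u>330);m=q[k].mean(0);print('rack',m,np.linalg.eigh(np.cov((q[k]-m)[:,:2].T)), q[k].min(0),q[k].max(0))
big=cv2.resize(d['color'][120:260,320:440],None,fx=5,fy=5,interpolation=cv2.INTER_CUBIC)[:600];cv2.imwrite('pics/c1.png',big[:,:,::-1])
s=env.state();print(s['tcp_rot'].round(4).tolist(),s['joints'].round(3).tolist())
w=snap('wrist'); W=np.linalg.inv(w['world_to_cam']);T=R.from_euler('xyz',s['tcp_rot']).as_matrix()
print('wrist cam in tool',T.T@(W[:3,3]-s['eef_pos']),'\n',T.T@W[:3,:3],w['camera_matrix'])
E
```

```text
cam [ 221.   -52.8 1328.3]
yel [385. 189.] 65 [ 531.8 -246.4   91.4] [ 531.2 -246.5   92. ]
yel [384. 212.] 7 [ 453.5 -249.8   79. ] [ 451.3 -248.5   92. ]
yel [418.1 233.7] 73 [ 389.7 -367.1   91.5] [ 389.7 -367.7   92. ]
cop [264.  156.2] 207 [625.1 194.3  24. ] 122.67545714691015 [ 19.4 155. ] 24.386372053664218
cop [200.5 166. ] 207 [563.6 421.2  24. ] 116.52879491157684 [ 19.  155.1] 24.61351723452094
cop [205.4 188.2] 204 [483.  389.2  24. ] 109.01352003812349 [ 18.1 155.1] 24.775259898456284
cop [210.7 214.4] 206 [390.1 354.2  24. ] 104.2291358347468 [ 17.7 153.8] 24.944959307983936
rack [ 588.9 -114.7   73.1] EighResult(eigenvalues=array([ 204. , 8522.5]), eigenvectors=array([[-0.1, -1. ],
       [-1. ,  0.1]])) [ 431.8 -168.5   60.3] [733.5 -83.4  85. ]
[3.1415, 0.0, 2.8388] [1.162, 0.491, 1.559, -0.0, 1.092, -0.106]
wrist cam in tool [ 78.1  -0.6 -92.7] 
 [[-0.   1.   0.3]
 [ 1.   0.   0. ]
 [ 0.   0.3 -1. ]] [[354.    0.  325.5]
 [  0.  354.  203.9]
 [  0.    0.    1. ]]
```

View pics/c1.png

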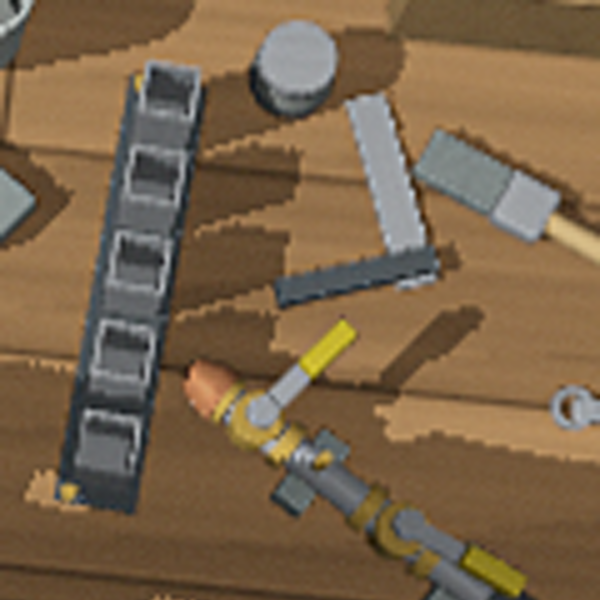

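```bash
cat >> h.py <<'E'
def pose(): 
    s=env.state(); return np.array(s['eef_pos']),R.from_euler('xyz',s['tcp_rot'])
def rows(way,hand,start=None):
    """way: list of (pos, R, n rows); shift in the old axes, then turn. prints rounded rows, carrying the rounding error"""
    p,r=start or pose(); p=np.array(p,float); q0,r0=p.copy(),r; out=[]
    for q1,r1,n in way:
        dv=(r0.inv()*r1).as_rotvec()
        for i in range(1,n+1):
            qt=q0+(np.array(q1)-q0)*i/n; rt=r0*R.from_rotvec(dv*i/n)
            w=np.degrees((r.inv()*rt).as_rotvec()).round(1); x=(r.inv().apply(qt-p)).round(0 if np.linalg.norm(qt-p)>15 else 1)
            p=p+r.apply(x); r=r*R.from_rotvec(np.radians(w)); out.append([*map(float,w),*map(float,x),hand])
        q0,r0=np.array(q1,float),r1
    for k in range(0,len(out),10): print('['+','.join('['+','.join(f'{a:g}' for a in o)+']' for o in out[k:k+10])+']')
    return p,r
def down(yaw): return R.from_euler('xyz',[180,0,yaw],degrees=True)
def log():
    s=env.state(); 
    with open('log.txt','a') as f: f.write(repr([list(map(float,s['joints'])),list(map(float,s['eef_pos'])),list(map(float,s['tcp_rot']))])+'\n')
E
python3 - <<'E'
from h import *
log()
rows([([480,330,292],down(90),8),([500,-190,270],down(52),10)],60)
E
```

```text
[[0,-0,9.1,-45,-21,0,60],[0,-0,9.1,-48,-13,0,60],[0,-0,9,-49,-6,0,60],[0,-0,9.1,-50,2,0,60],[0,-0,9.1,-48,10,0,60],[0,-0,9.1,-47,17,0,60],[0,-0,9.1,-43,24,0,60],[0,-0,9.1,-38,31,0,60],[0,-0,3.8,-52,2,2,60],[0,-0,3.8,-52,6,3,60]]
[[0,-0,3.8,-51,9,2,60],[0,-0,3.8,-51,12,2,60],[0,-0,3.8,-50,16,2,60],[0,-0,3.8,-48,19,2,60],[-0,-0,3.8,-47,22,3,60],[-0,-0,3.8,-46,25,2,60],[-0,-0,3.8,-44,28,2,60],[-0,-0,3.8,-42,31,2,60]]
```

Call:
jog_arm(motion=[[0,0,9.1,-45,-21,0,60],[0,0,9.1,-48,-13,0,60],[0,0,9,-49,-6,0,60],[0,0,9.1,-50,2,0,60],[0,0,9.1,-48,10,0,60],[0,0,9.1,-47,17,0,60],[0,0,9.1,-43,24,0,60],[0,0,9.1,-38,31,0,60],[0,0,3.8,-52,2,2,60],[0,0,3.8,-52,6,3,60]])

```text
t: 2.75
eef_pos: [484.2, 224.5, 287.0]
tcp_rot: [3.142, -0.0, 1.435]
ft_force: [-0.0, 0.3, 0.3]
opening: 0.63
grip_force: 0.0
```

Call:
jog_arm(motion=[[0,0,3.8,-51,9,2,60],[0,0,3.8,-51,12,2,60],[0,0,3.8,-50,16,2,60],[0,0,3.8,-48,19,2,60],[0,0,3.8,-47,22,3,60],[0,0,3.8,-46,25,2,60],[0,0,3.8,-44,28,2,60],[0,0,3.8,-42,31,2,60]])

```text
t: 3.75
eef_pos: [499.8, -192.4, 270.3]
tcp_rot: [3.141, -0.0, 0.904]
ft_force: [1.6, 0.6, 0.3]
opening: 0.634
grip_force: 0.0
```

```bash
python3 - <<'E'
from h import *
np.set_printoptions(precision=1,suppress=True)
log(); s=env.state(); print(s['eef_pos'],np.degrees(s['tcp_rot']),s['joints'],s['t'],s['opening'],s['ft_force'])
d=snap('wrist','w1.png');P=allpts(d); hsv=cv2.cvtColor(d['color'],cv2.COLOR_RGB2HSV)
y=(hsv[:,:,0]>22)&(hsv[:,:,0]<34)&(hsv[:,:,1]>150)&(P[:,:,2]>80)&(P[:,:,2]<100)
n,l,st,c=cv2.connectedComponentsWithStats(y.astype('uint8'))
for i in range(1,n):
    if st[i,4]>60:
        v,u=np.where(l==i);q=pts(d,np.c_[u,v],plane=92);m=q.mean(0);w,e=np.linalg.eigh(np.cov((q-m)[:,:2].T))
        print(c[i],st[i,4],m,np.degrees(np.arctan2(e[1,1],e[0,1])),np.sqrt(w*12),np.median(P[l==i],0))
E
```

```text
[ 499.8 -192.4  270.3] [180.   -0.   51.8] [-0.5  0.4  1.8  0.   0.9  0.2] 3.75 0.633556339626331 [1.6 0.6 0.3]
[399.8 232. ] 806 [ 532.6 -249.3   92. ] 136.0524691538474 [14.4 41.5] [ 532.6 -249.2   92. ]
```

View pics/w1.png

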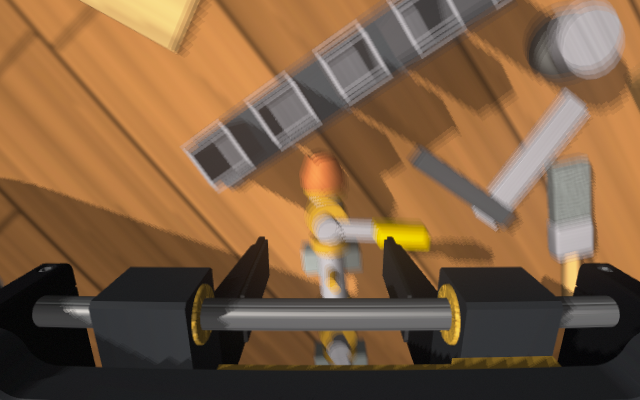

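Call:
jog_arm(motion=[[0,0,0,-40,-15,0,60],[0,0,0,-40,-15,0,60],[0,0,0,-40,-15,0,60],[0,0,0,-20,0,0,60],[0,0,0,0,0,0,60],[0,0,0,0,0,0,60]])

```text
t: 4.55
eef_pos: [378.6, -272.8, 270.2]
tcp_rot: [3.141, -0.0, 0.907]
ft_force: [0.0, 0.2, -1.1]
opening: 0.63
grip_force: 0.0
```

```bash
python3 - <<'E'
from h import *
np.set_printoptions(precision=1,suppress=True)
log(); s=env.state(); print(s['eef_pos'],np.degrees(s['tcp_rot']),s['joints'])
d=snap('wrist','w2.png');P=allpts(d); hsv=cv2.cvtColor(d['color'],cv2.COLOR_RGB2HSV)
y=(hsv[:,:,0]>22)&(hsv[:,:,0]<34)&(hsv[:,:,1]>150)&(P[:,:,2]>80)&(P[:,:,2]<100)
n,l,st,c=cv2.connectedComponentsWithStats(y.astype('uint8'))
for i in range(1,n):
    if st[i,4]>60:
        v,u=np.where(l==i);q=pts(d,np.c_[u,v],plane=92);m=q.mean(0);w,e=np.linalg.eigh(np.cov((q-m)[:,:2].T))
        print(c[i],st[i,4],m,np.degrees(np.arctan2(e[1,1],e[0,1])),np.sqrt(w*12),np.median(P[l==i],0))
for t in ['tube1','supply_valve_pivot','vent_valve_pivot']:
    for r in env.recognise('wrist',t):
        if r['score']>.3: print(t,round(r['score'],2),np.array(r['location']),pts(d,r['location'])[0],pts(d,r['location'],plane=76)[0])
E
```

```text
[ 378.6 -272.8  270.2] [180.   -0.   51.9] [-0.8  0.3  2.   0.   0.9 -0.1]
[469.2  54.3] 1479 [ 529.2 -248.9   92. ] 140.46766196334818 [16.2 44.8] [ 529.2 -249.    91.8]
[388.1 122.9] 72 [ 454.4 -252.5   92. ] 119.47294602016275 [7.3 7.6] [ 455.5 -254.4   80.6]
tube1 0.7 [271.8  11. ] [ 437.2 -124.9   35.5] [ 435.9 -135.7   76. ]
supply_valve_pivot 0.94 [384.2 111.7] [ 461.3 -248.7   52. ] [ 458.7 -245.9   76. ]
vent_valve_pivot 0.75 [383.8 110.9] [ 461.3 -247.8   53.7] [ 458.8 -245.2   76. ]
```

View pics/w2.png

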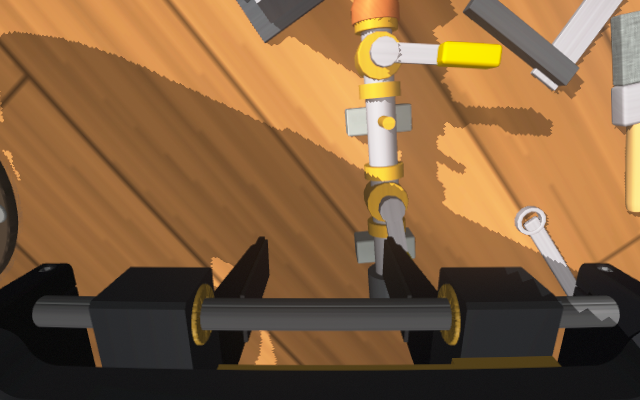

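```bash
python3 - <<'E'
from h import *
np.set_printoptions(precision=1,suppress=True)
d=snap('wrist'); print(pts(d,[[386,52],[390,200],[380,120],[400,215],[396,240]],plane=80)); print(pts(d,[[386,52],[392,205],[396,225],[425,54]]))
t=snap('top'); print(pts(t,np.array([[262,410],[408,525],[330,345],[495,572]])/5+[320,120],plane=81))
E
```

```text
[[ 484.7 -210.6   80. ]
 [ 420.6 -306.    80. ]
 [ 451.9 -248.2   80. ]
 [ 419.8 -321.9   80. ]
 [ 404.2 -338.4   80. ]]
[[ 484.6 -210.6   80.4]
 [ 419.5 -310.6   80.1]
 [ 411.9 -327.7   78.7]
 [ 507.6 -229.7   78.1]]
[[ 483.8 -208.2   81. ]
 [ 415.  -312.9   81. ]
 [ 534.5 -251.5   81. ]
 [ 389.3 -373.5   81. ]]
```

Call:
jog_arm(motion=[[0,0,0,-38,22,0,60],[0,0,0,-37,22,0,60],[0,0,0,-37,21,0,60],[0,0,0,0,0,0,60],[0,0,0,0,0,0,60]])

```text
t: 5.48
eef_pos: [360.4, -400.7, 269.9]
tcp_rot: [-3.141, -0.0, 0.907]
ft_force: [-0.6, 1.1, -0.6]
opening: 0.633
grip_force: 0.0
```

```bash
python3 - <<'E'
from h import *
np.set_printoptions(precision=1,suppress=True)
log(); s=env.state(); print(s['eef_pos'],np.degrees(s['tcp_rot']),s['joints'])
d=snap('wrist','w3.png');P=allpts(d); hsv=cv2.cvtColor(d['color'],cv2.COLOR_RGB2HSV)
y=(hsv[:,:,0]>22)&(hsv[:,:,0]<34)&(hsv[:,:,1]>150)&(P[:,:,2]>80)&(P[:,:,2]<100)
n,l,st,c=cv2.connectedComponentsWithStats(y.astype('uint8'))
for i in range(1,n):
    if st[i,4]>60:
        v,u=np.where(l==i);q=pts(d,np.c_[u,v],plane=92);m=q.mean(0);w,e=np.linalg.eigh(np.cov((q-m)[:,:2].T))
        print(c[i],st[i,4],m,np.degrees(np.arctan2(e[1,1],e[0,1])),np.sqrt(w*12),np.median(P[l==i],0))
E
```

```text
[ 360.4 -400.7  269.9] [-180.    -0.    51.9] [-1.   0.4  1.8  0.   1.  -0.3]
[332.1 149.3] 1137 [ 390.8 -370.1   92. ] 64.6129270986336 [15.3 42.9] [ 390.8 -369.9   91.8]
```

View pics/w3.png

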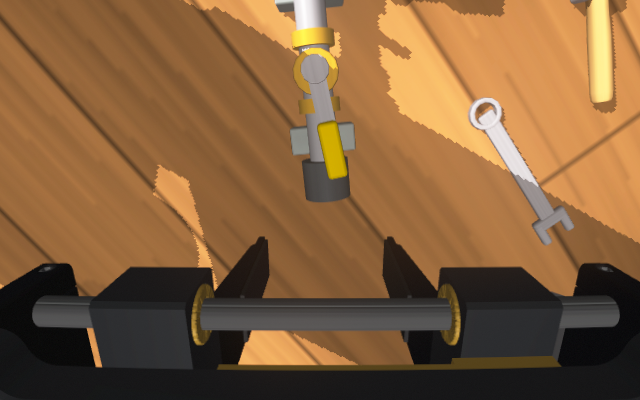

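```bash
python3 - <<'E'
from h import *
rows([([390.8,-370.1,230],down(64.6),2),([390.8,-370.1,143],down(64.6),3)],36)
E
```

```text
[[-0,-0,-6.3,21,3,20,36],[-0,-0,-6.3,21,5,20,36],[-0,-0,-0,0,-0,29,36],[-0,-0,-0,0,-0,29,36],[-0,-0,-0,0,-0,29,36]]
```

Call:
jog_arm(motion=[[0,0,-6.3,21,3,20,36],[0,0,-6.3,21,5,20,36],[0,0,0,0,0,29,36],[0,0,0,0,0,29,36],[0,0,0,0,0,29,36],[0,0,0,0,0,0,36],[0,0,0,0,0,0,20],[0,0,0,0,0,0,20],[0,0,0,0,0,0,20]])

```text
t: 6.65
eef_pos: [391.1, -371.5, 144.0]
tcp_rot: [3.14, 0.0, 1.127]
ft_force: [-1.1, -0.1, -0.6]
opening: 0.22
grip_force: 0.0
```

Call:
jog_arm(motion=[[0,0,0,0,0,0,17],[0,0,0,0,0,0,15.5],[0,0,0,0,0,0,15.5],[0,0,0,0,0,0,15.5]])

```text
t: 7.15
eef_pos: [390.6, -371.3, 143.3]
tcp_rot: [-3.141, -0.0, 1.127]
ft_force: [-4.7, 2.0, 6.2]
opening: 0.166
grip_force: 29.1
```

Call:
jog_arm(motion=[[0,0,0,0,0,0,14],[0,0,0,0,0,0,14],[0,0,0,0,0,0,14]])

```text
t: 7.52
eef_pos: [390.6, -371.3, 143.3]
tcp_rot: [-3.141, -0.0, 1.127]
ft_force: [-4.9, 1.9, 5.3]
opening: 0.166
grip_force: 30.0
```

Call:
jog_arm(motion=[[0,0,0,0,0,0,15.9],[0,0,0,0,0,0,15.9],[0,0,0,0,0,0,15.9]])

```text
t: 7.9
eef_pos: [390.7, -371.3, 143.3]
tcp_rot: [-3.141, -0.0, 1.127]
ft_force: [-4.6, 1.7, 5.1]
opening: 0.167
grip_force: 8.2
```

Call:
jog_arm(motion=[[0,0,0,0,0,0,15.7],[0,0,0,0,0,0,15.7],[0,0,0,0,0,0,15.7]])

```text
t: 8.28
eef_pos: [390.7, -371.3, 143.3]
tcp_rot: [-3.141, -0.0, 1.127]
ft_force: [-4.3, 0.7, 6.6]
opening: 0.166
grip_force: 18.1
```

```bash
python3 - <<'E'
from h import *
s=env.state();print(s['opening'],s['opening']*95.1,s['grip_force']); print([a for a in dir(env) if a[0]!='_'])
E
```

```text
0.16630169486893015 15.815291182035256 18.149476647377014
['IKError', 'job_done', 'nose_length', 'read_camera', 'recognise', 'state']
```

Call:
jog_arm(motion=[[0,0,0,0,0,0,15.6],[0,0,0,0,0,0,15.6]])

```text
t: 8.52
eef_pos: [390.6, -371.3, 143.3]
tcp_rot: [-3.141, -0.0, 1.127]
ft_force: [-4.7, 1.1, 5.6]
opening: 0.166
grip_force: 23.5
```

Call:
jog_arm(motion=[[0,0,0,0,0,0,16.1],[0,0,0,0,0,0,16.1]])

```text
t: 8.78
eef_pos: [390.8, -371.4, 143.3]
tcp_rot: [-3.141, -0.0, 1.127]
ft_force: [-3.2, 1.4, 5.1]
opening: 0.169
grip_force: 3.0
```

Call:
jog_arm(motion=[[0,0,-8.7,0.7,9.4,0,18],[0,0,-8.7,0.7,9.4,0,18],[0,0,-8.7,0.7,9.4,0,18],[0,0,-8.7,0.7,9.4,0,18],[0,0,-8.7,0.7,9.4,0,18],[0,0,-8.7,0.7,9.4,0,18],[0,0,-8.7,0.7,9.4,0,18],[0,0,-8.7,0.7,9.4,0,18],[0,0,-8.7,0.7,9.4,0,18],[0,0,0,0,0,0,18]])

```text
t: 10.02
eef_pos: [467.7, -352.8, 143.0]
tcp_rot: [3.141, 0.001, 2.493]
ft_force: [1.0, -0.7, 0.3]
opening: 0.188
grip_force: 0.0
```

Call:
jog_arm(motion=[[0,0,-4,0.2,4.3,0,18],[0,0,0,0,0,0,18]])

```text
t: 10.28
eef_pos: [469.8, -349.6, 143.1]
tcp_rot: [3.141, 0.001, 2.56]
ft_force: [-0.8, -0.7, -0.3]
opening: 0.189
grip_force: 0.0
```

Call:
jog_arm(motion=[[0,0,-2,0.1,2.5,0,18],[0,0,0,0,0,0,18]])

```text
t: 10.52
eef_pos: [470.9, -347.7, 143.2]
tcp_rot: [-3.141, 0.001, 2.598]
ft_force: [-2.0, -5.1, -1.8]
opening: 0.189
grip_force: 2.3
```

Call:
jog_arm(motion=[[0,0,-1,0,2.5,0,18],[0,0,0,0,0,0,18],[0,0,0,0,0,0,18]])

```text
t: 10.9
eef_pos: [471.1, -347.3, 143.2]
tcp_rot: [-3.139, 0.001, 2.614]
ft_force: [-11.9, -17.5, -3.1]
opening: 0.193
grip_force: 10.7
```

```bash
python3 - <<'E'
from h import *
log();p,r=pose(); yaw=np.degrees(r.as_euler('xyz')[2]); b=p-r.apply([0,2.5,0])
rows([(b,r,1),(b+[0,0,60],r,2),([529.2,-249,203],down(140.5),3),([529.2,-249,143],down(140.5),3)],36)
E
```

```text
[[0,0,0,0,-2.5,-0,36],[0,0,0,-0,-0,-30,36],[0,0,0,-0,-0,-30,36],[-0.1,0,3.1,-0,39,-0,36],[-0,0,3.1,2,39,-0,36],[-0.1,0,3.1,3,38,0,36],[0,0,-0,1,0,20,36],[0,0,-0,-0,0,20,36],[0,0,-0,-0,0,20,36]]
```

Call:
jog_arm(motion=[[0,0,0,0,-2.5,0,36],[0,0,0,0,0,0,36],[0,0,0,0,0,-30,36],[0,0,0,0,0,-30,36],[0,0,3.1,0,39,0,36],[0,0,3.1,2,39,0,36],[0,0,3.1,3,38,0,36],[0,0,0,1,0,20,36],[0,0,0,0,0,20,36],[0,0,0,0,0,20,36]])

```text
t: 12.15
eef_pos: [529.9, -246.2, 142.7]
tcp_rot: [3.141, 0.0, 2.453]
ft_force: [0.8, -0.6, 0.6]
opening: 0.376
grip_force: 0.0
```

Call:
jog_arm(motion=[[0,0,0,0,0,0,36],[0,0,0,0,0,0,20],[0,0,0,0,0,0,18],[0,0,0,0,0,0,18]])

```text
t: 12.65
eef_pos: [529.8, -246.9, 143.8]
tcp_rot: [3.141, 0.001, 2.453]
ft_force: [0.1, 0.1, -0.2]
opening: 0.195
grip_force: 0.0
```

Call:
jog_arm(motion=[[0,0,8.7,0.7,-9.4,0,18],[0,0,8.7,0.7,-9.4,0,18],[0,0,8.7,0.7,-9.4,0,18],[0,0,8.7,0.7,-9.4,0,18],[0,0,8.7,0.7,-9.4,0,18],[0,0,8.7,0.7,-9.4,0,18],[0,0,8.7,0.7,-9.4,0,18],[0,0,8.7,0.7,-9.4,0,18],[0,0,8.7,0.7,-9.4,0,18],[0,0,0,0,0,0,18]])

```text
t: 13.9
eef_pos: [452.7, -262.4, 143.7]
tcp_rot: [3.141, 0.0, 1.087]
ft_force: [-0.3, -0.6, -0.5]
opening: 0.19
grip_force: 0.0
```

Call:
jog_arm(motion=[[0,0,4,0.2,-4.3,0,18],[0,0,0,0,0,0,18]])

```text
t: 14.15
eef_pos: [450.1, -260.9, 143.7]
tcp_rot: [3.138, -0.0, 1.019]
ft_force: [6.4, -0.5, -0.8]
opening: 0.187
grip_force: 2.4
```

Call:
jog_arm(motion=[[0,0,2,0.1,-2.5,0,18],[0,0,0,0,0,0,18]])

```text
t: 14.4
eef_pos: [449.7, -260.3, 143.7]
tcp_rot: [3.134, -0.0, 0.985]
ft_force: [16.0, -2.0, -8.7]
opening: 0.192
grip_force: 7.6
```

Call:
jog_arm(motion=[[0,0,0,0,2.5,0,36],[0,0,0,0,0,0,36],[0,0,0,0,0,-40,60],[0,0,0,0,0,-50,60],[0,0,-5,0,-30,-50,60],[0,0,-5,20,-30,-50,60],[0,0,0,30,0,0,60],[0,0,0,30,0,0,60],[0,0,0,0,0,0,60],[0,0,0,0,0,0,60]])

```text
t: 15.65
eef_pos: [431.3, -157.1, 333.1]
tcp_rot: [-3.141, 0.0, 1.157]
ft_force: [0.5, 0.4, -0.5]
opening: 0.631
grip_force: 0.0
```

```bash
python3 - <<'E'
from h import *
np.set_printoptions(precision=1,suppress=True)
log(); s=env.state(); print(s['eef_pos'],np.degrees(s['tcp_rot']),s['joints'])
d=snap('wrist','w4.png');P=allpts(d)
# cup rims: points near z=76
m=(abs(P[:,:,2]-76)<5)&(P[:,:,1]>-170)&(P[:,:,1]<-50)&(P[:,:,0]>400)&(P[:,:,0]<780)
v,u=np.where(m);q=pts(d,np.c_[u,v],plane=76)[:,:2].astype('float32');print(len(q),cv2.minAreaRect(q))
E
```

```text
[ 431.3 -157.1  333.1] [-180.     0.    66.3] [-0.5  0.2  1.9 -0.   1.  -0.1]
3393 ((581.7960205078125, -116.16375732421875), (40.86277770996094, 300.7044677734375), 85.5354232788086)
```

View pics/w4.png

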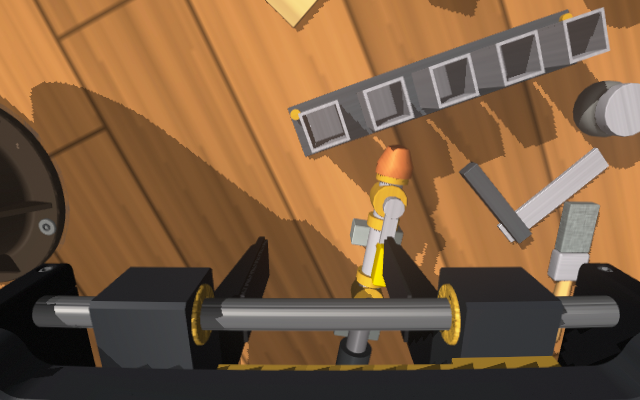

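Call:
jog_arm(motion=[[0,10,0,0,0,0,60],[0,10,0,0,0,0,60],[0,0,0,0,0,0,60],[0,0,0,0,0,0,60]])

```text
t: 16.2
eef_pos: [431.3, -157.3, 333.0]
tcp_rot: [-3.141, -0.345, 1.155]
ft_force: [-0.2, 0.4, 0.6]
opening: 0.629
grip_force: 0.0
```

```bash
python3 - <<'E'
from h import *; log()
E
```

Call:
jog_arm(motion=[[0,-10,0,0,0,0,60],[0,-10,0,0,0,0,60],[10,0,0,0,0,0,60],[10,0,0,0,0,0,60],[0,0,0,0,0,0,60],[0,0,0,0,0,0,60]])

```text
t: 16.95
eef_pos: [431.5, -156.5, 333.1]
tcp_rot: [-2.796, 0.001, 1.157]
ft_force: [1.0, -1.1, 0.5]
opening: 0.632
grip_force: 0.0
```

```bash
cat > kin.py <<'E'
import numpy as np
from scipy.optimize import least_squares
from scipy.spatial.transform import Rotation as R
D=[eval(l) for l in open('log.txt')]
def fk(j,p):
    a1,h,L2,e,L3,d6=p
    A=R.from_euler('z',j[0]); B=A*R.from_euler('y',j[1]); C=B*R.from_euler('y',j[2])
    W=A.apply([a1,0,h])+B.apply([0,0,L2])+C.apply([e,0,L3])
    T=C*R.from_euler('z',j[3])*R.from_euler('y',j[4])*R.from_euler('z',j[5])
    T=T*OFF
    return W+T.apply([0,0,d6]),T
OFF=R.from_euler('z',90,degrees=True)
def fit():
    f=lambda p:np.concatenate([fk(d[0],p)[0]-d[1] for d in D])
    return least_squares(f,[0,400,450,0,450,150])
LIM=np.array([[-3.1,3.1],[-.84,2.19],[.05,2.79],[-1.13,4.28],[.06,2.93],[-2.69,2.69]])
def ik(pos,rot,p,q0):
    f=lambda q:np.concatenate([(fk(q,p)[0]-pos)/100,(fk(q,p)[1].inv()*rot).as_rotvec()])
    s=least_squares(f,np.clip(q0,LIM[:,0]+.01,LIM[:,1]-.01),bounds=(LIM[:,0],LIM[:,1])); return s.x,np.linalg.norm(s.fun)
E
python3 - <<'E'
from h import *; log()
import kin; np.set_printoptions(precision=2,suppress=True)
s=kin.fit();print(s.x,abs(s.fun).max())
for d in kin.D[-4:]: print(np.array(d[0]),(kin.fk(d[0],s.x)[1].inv()*R.from_euler('xyz',d[2])).magnitude())
np.save('p.npy',s.x)
E
```

```text
[ 13.76 335.04 580.91  74.61 424.89 295.04] 63.976213055150396
[-0.75  0.62  1.8  -0.    0.72 -1.79] 2.3110192925893957e-16
[-0.49  0.21  1.89 -0.    1.05 -0.08] 6.51985265152152e-16
[-0.64  0.22  1.91  0.37  1.12 -0.4 ] 3.273069708340169e-16
[-0.48  0.32  1.76 -0.02  1.41 -0.06] 2.347972415895992e-16
```

```bash
python3 - <<'E'
s=open('kin.py').read()
s=s.replace("a1,h,L2,e,L3,d6=p","a1,h,L2,e,L3,d6,b,g,k1,k2=p").replace("B.apply([0,0,L2])","B.apply([b,0,L2])").replace("C.apply([e,0,L3])","C.apply([e,g,L3])").replace("return W+T.apply([0,0,d6]),T","return W+(C*R.from_euler('z',j[3])).apply([k1,k2,0])+T.apply([0,0,d6]),T").replace("[0,400,450,0,450,150]","[0,400,450,0,450,150,0,0,0,0]")
open('kin.py','w').write(s)
E
python3 - <<'E'
from h import *
import kin; np.set_printoptions(precision=2,suppress=True)
s=kin.fit();print(s.x,abs(s.fun).max());print(s.fun.reshape(-1,3))
print([ (np.array(d[0]).round(2).tolist(),np.round(d[1])) for d in kin.D])
np.save('p.npy',s.x)
E
```

```text
[ -0.   196.7  586.8   43.1  411.   194.27  -0.    65.9   -0.     0.  ] 3.1836293601372745e-09
[[ 0. -0.  0.]
 [ 0. -0.  0.]
 [ 0. -0. -0.]
 [-0. -0.  0.]
 [ 0. -0. -0.]
 [-0. -0.  0.]
 [-0. -0.  0.]
 [-0.  0.  0.]]
[([1.16, 0.49, 1.56, -0.0, 1.09, -0.11], array([186., 597., 292.])), ([-0.49, 0.39, 1.8, 0.0, 0.95, 0.18], array([ 500., -192.,  270.])), ([-0.77, 0.3, 1.96, 0.0, 0.89, -0.1], array([ 379., -273.,  270.])), ([-0.96, 0.4, 1.8, 0.0, 0.95, -0.3], array([ 360., -401.,  270.])), ([-0.75, 0.62, 1.8, -0.0, 0.72, -1.79], array([ 471., -347.,  143.])), ([-0.49, 0.21, 1.89, -0.0, 1.05, -0.08], array([ 431., -157.,  333.])), ([-0.64, 0.22, 1.91, 0.37, 1.12, -0.4], array([ 431., -157.,  333.])), ([-0.48, 0.32, 1.76, -0.02, 1.41, -0.06], array([ 432., -156.,  333.]))]
```

```bash
cat >> kin.py <<'E'
def up(phi):
    c,s=np.cos(np.radians(phi)),np.sin(np.radians(phi))
    z=np.array([c,s,0]);x=np.array([0,0,1.]);y=np.cross(z,x); return R.from_matrix(np.c_[x,y,z])
CUP={k:np.array([581.8,-116.2])+65*(k-3)*np.array([.997,-.078]) for k in range(1,6)}
E
python3 - <<'E'
import numpy as np, kin
from kin import *
p=np.load('p.npy');np.set_printoptions(precision=2,suppress=True)
for k in [2,5]:
    for phi in range(-180,180,20):
        T=up(phi);res=[]
        for z in (154,250):
            best=None
            for q0 in ([-.5,.5,1.6,1.5,1.5,0],[-.2,.5,1.8,-.5,1.5,0],[0,.8,1.6,0,.4,0],[-.5,.5,1.6,2.5,1.5,-1],[-.5,.5,1.6,1.5,1.5,1.5],[0,.5,1.6,3.2,1,2]):
                q,e=ik(np.r_[CUP[k],z]-59*T.as_matrix()[:,2],T,p,q0)
                if best is None or e<best[1]: best=(q,e)
            res.append(best)
        if all(r[1]<1e-3 for r in res): print(k,phi,res[0][0],res[1][0], 'wrist',np.round(np.r_[CUP[k],154]-253*T.as_matrix()[:,2]))
E
```

```text
2 -180 [-0.23  1.08  1.28 -0.32  2.33 -1.79] [-0.23  0.95  1.28 -0.36  2.45 -1.85] wrist [ 770. -111.  154.]
2 -160 [-0.12  1.05  1.36 -0.6   2.21 -1.96] [-0.12  0.92  1.35 -0.66  2.32 -2.06] wrist [755. -25. 154.]
2 -140 [-0.02  1.01  1.49 -0.83  2.04 -2.03] [-0.02  0.88  1.48 -0.89  2.13 -2.15] wrist [711.  51. 154.]
2 -120 [ 0.07  0.96  1.66 -1.05  1.85 -2.02] [ 0.07  0.82  1.65 -1.09  1.92 -2.15] wrist [643. 108. 154.]
2 -40 [-0.04  0.96  2.48  3.82  1.8  -1.39] [-0.04  0.66  2.47  3.8   1.56 -1.58] wrist [323.  51. 154.]
2 -20 [-0.33  1.04  2.6   3.17  2.06 -1.56] [-0.33  0.68  2.59  3.17  1.71 -1.57] wrist [279. -25. 154.]
2 0 [-0.63  1.02  2.58  2.46  1.94 -1.86] [-0.63  0.68  2.58  2.51  1.66 -1.64] wrist [ 264. -111.  154.]
2 20 [-0.81  0.94  2.44  1.97  1.66 -1.79] [-0.81  0.65  2.43  1.98  1.55 -1.52] wrist [ 279. -198.  154.]
2 40 [-0.86  0.89  2.24  1.58  1.57 -1.56] [-0.86  0.66  2.24  1.58  1.57 -1.33] wrist [ 323. -274.  154.]
2 60 [-0.83  0.89  2.02  1.27  1.64 -1.36] [-0.83  0.71  2.02  1.29  1.69 -1.17] wrist [ 390. -330.  154.]
2 80 [-0.76  0.93  1.81  1.02  1.79 
[... 979 characters left out ...]
0.71  2.    2.2   1.31 -1.23] wrist [ 474. -213.  154.]
5 40 [-0.62  0.93  1.82  1.8   1.47 -1.18] [-0.62  0.76  1.81  1.78  1.44 -1.02] wrist [ 518. -289.  154.]
5 60 [-0.63  0.98  1.58  1.48  1.63 -1.  ] [-0.63  0.84  1.58  1.49  1.64 -0.85] wrist [ 585. -345.  154.]
5 80 [-0.6   1.06  1.32  1.25  1.86 -0.86] [-0.6   0.94  1.32  1.29  1.89 -0.73] wrist [ 667. -375.  154.]
5 100 [-0.54  1.16  1.05  1.09  2.12 -0.78] [-0.54  1.04  1.05  1.16  2.17 -0.65] wrist [ 755. -375.  154.]
5 120 [-0.46  1.25  0.79  0.97  2.41 -0.75] [-0.46  1.15  0.79  1.08  2.47 -0.61] wrist [ 838. -345.  154.]
5 140 [-0.38  1.35  0.55  0.8   2.69 -0.82] [-0.38  1.25  0.54  0.99  2.75 -0.62] wrist [ 905. -289.  154.]
```

```bash
cat >> h.py <<'E'
import kin
LIMV=.7*np.array([2.22,2.22,2.79,3.14,3.14,3.14])*.125
def check(way,start=None):
    pp=np.load('p.npy'); p,r=start or pose(); q=np.array(env.state()['joints']) if start is None else None
    q0,r0=np.array(p,float),r; worst=0; bad=0
    for q1,r1,n in way:
        dv=(r0.inv()*r1).as_rotvec()
        for i in range(1,n+1):
            g=q0+(np.array(q1)-q0)*i/n; rt=r0*R.from_rotvec(dv*i/n); qq,e=kin.ik(g,rt,pp,q)
            worst=max(worst,(abs(qq-q)/LIMV).max()); bad=max(bad,e); q=qq
        q0,r0=np.array(q1,float),r1
    print('speed',round(worst,2),'ikerr',round(bad,4),'q',q.round(2)); return q
E
python3 - <<'E'
from h import *
w=[([470,-60,420],down(90),3),([540,320,420],down(110),8)]
check(w); rows(w,60)
E
```

```text
speed 0.53 ikerr 0.0 q [0.43 0.4  1.37 0.   1.37 0.08]
[[-6.5,-1.3,-7.8,35,-11,-27,60],[-6.5,-1.4,-7.9,34,-3,-28,60],[-6.5,-1.3,-7.8,34,5,-30,60],[-0,-0,-2.5,48,9,0,60],[-0,-0,-2.5,47,11,0,60],[-0,-0,-2.5,47,13,0,60],[-0,-0,-2.5,46,14,1,60],[-0,-0,-2.5,45,17,-0,60],[-0,-0,-2.5,44,19,-0,60],[-0,-0,-2.5,44,21,-0,60]]
[[0,-0,-2.5,43,22,-0,60]]
```

Call:
jog_arm(motion=[[-6.5,-1.3,-7.8,35,-11,-27,60],[-6.5,-1.4,-7.9,34,-3,-28,60],[-6.5,-1.3,-7.8,34,5,-30,60],[0,0,-2.5,48,9,0,60],[0,0,-2.5,47,11,0,60],[0,0,-2.5,47,13,0,60],[0,0,-2.5,46,14,1,60],[0,0,-2.5,45,17,0,60],[0,0,-2.5,44,19,0,60],[0,0,-2.5,44,21,0,60]])

```text
t: 18.2
eef_pos: [531.6, 273.4, 421.4]
tcp_rot: [3.139, -0.003, 1.877]
ft_force: [0.0, -0.4, 1.1]
opening: 0.634
grip_force: 0.0
```

Call:
jog_arm(motion=[[0,0,-2.5,43,22,0,60],[0,0,0,0,0,0,60],[0,0,0,0,0,0,60]])

```text
t: 18.58
eef_pos: [539.6, 319.2, 421.1]
tcp_rot: [-3.142, -0.004, 1.919]
ft_force: [0.2, 0.1, 0.2]
opening: 0.632
grip_force: 0.0
```

```bash
cat >> h.py <<'E'
def rods(cam,name=None):
    d=snap(cam,name);P=allpts(d); hsv=cv2.cvtColor(d['color'],cv2.COLOR_RGB2HSV); out=[]
    m=(hsv[:,:,0]<14)&(hsv[:,:,1]>120)&(P[:,:,1]>0)&(P[:,:,1]<560)&(P[:,:,2]>11)&(P[:,:,2]<45)
    n,l,s,c=cv2.connectedComponentsWithStats(m.astype('uint8'))
    for i in range(1,n):
        if s[i,4]<120: continue
        v,u=np.where(l==i); q=pts(d,np.c_[u,v],plane=np.median(P[l==i][:,2]))[:,:2].astype('float32')
        (cx,cy),wh,a=cv2.minAreaRect(q); a=a if wh[0]>wh[1] else a+90
        out.append((cx,cy,a%180,max(wh),min(wh))); print(cam,c[i].round(),'centre',round(cx,1),round(cy,1),'dir',round(a%180,1),'size',np.round(wh),'top z',np.median(P[l==i][:,2]).round(1))
    return out
E
python3 - <<'E'
from h import *
print(pose()[0]); rods('wrist','w5.png'); rods('top')
E
```

```text
[539.58040054 319.19671644 421.05983124]
wrist [370.  94.] centre 566.2 419.0 dir 116.5 size [ 18. 152.] top z 24.2
wrist [231.  99.] centre 392.5 351.1 dir 104.5 size [ 18. 153.] top z 24.1
wrist [305.  98.] centre 486.2 386.2 dir 108.9 size [ 17. 151.] top z 24.2
wrist [351. 254.] centre 624.8 196.8 dir 122.4 size [ 17. 144.] top z 24.1
top [264. 156.] centre 624.8 194.6 dir 122.5 size [ 19. 153.] top z 24.5
```

View pics/w5.png

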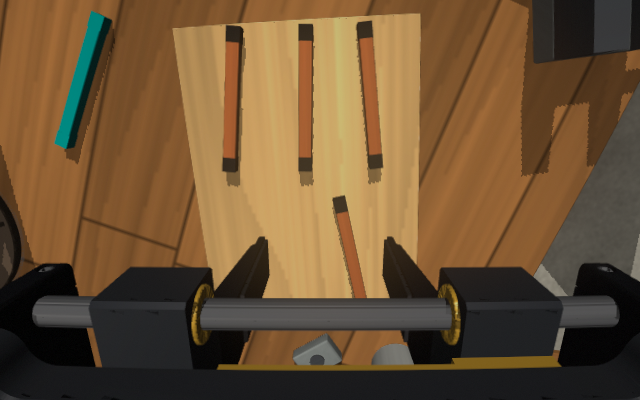

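```bash
python3 - <<'E'
from h import *
w=[([600.4,234.5,180],down(122.5),6),([600.4,234.5,87],down(122.5),4)]
check(w); rows(w,40)
s=(np.array([600.4,234.5,87]),down(122.5))
E
```

```text
speed 0.32 ikerr 0.0 q [ 0.27  0.76  1.67  0.    0.71 -0.3 ]
[[0,-0,-2.1,-17,5,40,40],[0,-0.1,-2.1,-17,4,40,40],[0,-0,-2.1,-17,3,40,40],[0,-0,-2.1,-17,3,41,40],[0,-0.1,-2.1,-17,2,40,40],[0,-0,-2.1,-17,2,40,40],[0,-0,-0,-0,0,23,40],[0,-0,-0,-0,0,24,40],[0,-0,-0,-0,0,23,40],[0,-0,-0,-0,0,23,40]]
```

Call:
jog_arm(motion=[[0,0,-2.1,-17,5,40,40],[0,0,-2.1,-17,4,40,40],[0,0,-2.1,-17,3,40,40],[0,0,-2.1,-17,3,41,40],[0,0,-2.1,-17,2,40,40],[0,0,-2.1,-17,2,40,40],[0,0,0,0,0,0,40]])

```text
t: 19.55
eef_pos: [599.7, 234.2, 177.3]
tcp_rot: [-3.137, -0.005, 2.136]
ft_force: [-0.0, 0.4, 0.2]
opening: 0.42
grip_force: 0.0
```

```bash
python3 - <<'E'
from h import *
print(pose()[0]); d=snap('wrist','w6.png'); rods('top')
# project expected rod A ends/grip, to compare with picture
a=np.radians(122.5);c=np.array([627.3,192.3,24]);e=np.array([np.cos(a),np.sin(a),0])
print(proj(d,[c+95*e,c+75*e,c+50*e,c]).round())
E
```

```text
[599.67192801 234.15691884 177.30744605]
[[328. 152.]
 [328. 181.]
 [328. 214.]
 [328. 276.]]
```

View pics/w6.png

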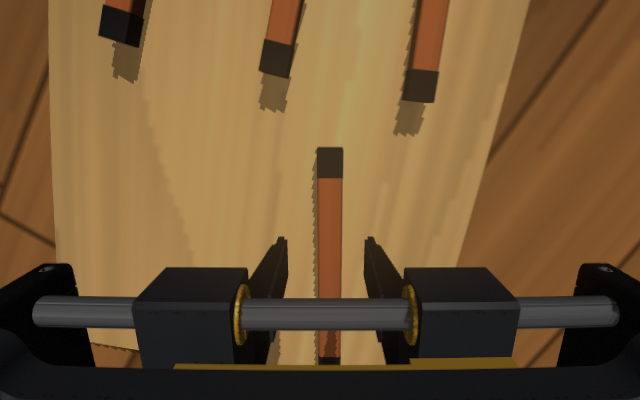

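Call:
jog_arm(motion=[[0,0,0,0,0,30,40],[0,0,0,0,0,30,40],[0,0,0,0,0,22,40],[0,0,0,0,0,8,30],[0,0,0,0,0,0,22],[0,0,0,0,0,0,20],[0,0,0,0,0,0,19],[0,0,0,0,0,0,18.4],[0,0,0,0,0,0,18.1],[0,0,0,0,0,0,18]])

```text
t: 20.9
eef_pos: [599.9, 236.5, 89.4]
tcp_rot: [-3.141, -0.004, 2.139]
ft_force: [2.0, 0.1, 0.7]
opening: 0.19
grip_force: 0.7
```

Call:
jog_arm(motion=[[0,0,0,0,0,0,17.9],[0,0,0,0,0,0,17.9],[0,0,0,0,0,0,17.9]])

```text
t: 21.28
eef_pos: [599.9, 236.4, 89.4]
tcp_rot: [-3.141, -0.004, 2.139]
ft_force: [3.1, 0.4, 2.4]
opening: 0.187
grip_force: 5.1
```

Call:
jog_arm(motion=[[0,0,0,0,0,0,17.8],[0,0,0,0,0,0,17.8],[0,0,0,0,0,0,17.8]])

```text
t: 21.65
eef_pos: [599.9, 236.4, 89.4]
tcp_rot: [-3.141, -0.004, 2.139]
ft_force: [2.9, 1.0, 3.0]
opening: 0.191
grip_force: 10.2
```

```bash
cat >> h.py <<'E'
def carry(k,phi,hand,zt=74,zpre=262,mid=(0,60)):
    p,r=pose(); U=kin.up(phi); z=U.as_matrix()[:,2]; C=kin.CUP[k]
    pre=np.r_[C,zpre]-zt*z; via=pre+np.array([mid[0],mid[1],45])
    w=[(p+[0,0,90],r,3),(via,U,12),(pre,U,3)]
    check(w); rows(w,hand)
E
python3 - <<'E'
from h import *
carry(5,90,17.8)
E
```

```text
speed 0.6 ikerr 0.0 q [-0.59  0.98  1.16  1.22  2.06 -0.66]
[[0,0,0,0,-0,-30,17.8],[0,0,0,0,-0,-30,17.8],[0,0,0,0,-0,-30,17.8],[-2.1,7.3,2.1,-31,-9,-11,17.8],[-2.2,7.2,2.1,-30,-8,-15,17.8],[-2.1,7.3,2.2,-28,-5,-19,17.8],[-2.1,7.2,2.1,-26,-4,-22,17.8],[-2.2,7.3,2.1,-23,-2,-26,17.8],[-2.1,7.3,2.1,-19,-1,-28,17.8],[-2.1,7.2,2.1,-16,2,-31,17.8]]
[[-2.2,7.3,2.2,-11,3,-32,17.8],[-2.1,7.2,2.1,-8,4,-34,17.8],[-2.1,7.3,2.1,-2,6,-34,17.8],[-2.1,7.3,2.1,1,8,-33,17.8],[-2.2,7.2,2.1,6,8,-33,17.8],[0,0,0,-15,-0,-20,17.8],[0,0,0,-15,-0,-20,17.8],[0,0,0,-15,-0,-20,17.8]]
```

Call:
jog_arm(motion=[[0,0,0,0,0,-15,17.8],[0,0,0,0,0,-30,17.8],[0,0,0,0,0,-30,17.8],[0,0,0,0,0,-15,17.8],[-2.1,7.3,2.1,-31,-9,-11,17.8],[-2.2,7.2,2.1,-30,-8,-15,17.8],[-2.1,7.3,2.2,-28,-5,-19,17.8],[-2.1,7.2,2.1,-26,-4,-22,17.8],[-2.2,7.3,2.1,-23,-2,-26,17.8],[-2.1,7.3,2.1,-19,-1,-28,17.8]])

```text
t: 22.9
eef_pos: [655.2, 47.2, 243.1]
tcp_rot: [2.975, -0.786, 1.972]
ft_force: [0.0, -1.0, -1.3]
opening: 0.187
grip_force: 10.0
```

Call:
jog_arm(motion=[[-2.1,7.2,2.1,-16,2,-31,17.8],[-2.2,7.3,2.2,-11,3,-32,17.8],[-2.1,7.2,2.1,-8,4,-34,17.8],[-2.1,7.3,2.1,-2,6,-34,17.8],[-2.1,7.3,2.1,1,8,-33,17.8],[-2.2,7.2,2.1,6,8,-33,17.8],[0,0,0,-15,0,-20,17.8],[0,0,0,-15,0,-20,17.8],[0,0,0,-15,0,-20,17.8],[0,0,0,0,0,0,17.8]])

```text
t: 24.15
eef_pos: [711.2, -201.6, 259.4]
tcp_rot: [-1.658, -1.569, 0.086]
ft_force: [-0.5, 0.4, -0.3]
opening: 0.188
grip_force: 10.1
```

```bash
cat >> h.py <<'E'
def held(cams=('scene','top'),near=None,name=None):
    """copper points in the air near the expected rod: fit a line"""
    p,r=pose(); g=p+r.apply([0,0,74]) if near is None else np.array(near)
    for c in cams:
        d=snap(c,name and c+name);P=allpts(d);hsv=cv2.cvtColor(d['color'],cv2.COLOR_RGB2HSV)
        m=(hsv[:,:,0]<15)&(hsv[:,:,1]>100)&(d['z_map']>0)&(np.linalg.norm(P[:,:,:2]-g[:2],axis=2)<70)&(P[:,:,2]>70)&(P[:,:,2]<g[2]+70)
        q=P[m]
        if len(q)<8: print(c,'few',len(q)); continue
        mu=np.median(q,0);u=np.linalg.svd(q-q.mean(0))[2][0];u*=np.sign(u[2]); print(c,len(q),'mid',mu.round(),'axis',u.round(2),'z',q[:,2].min().round(),q[:,2].max().round())
    return d
E
python3 - <<'E'
from h import *
s=env.state();print(s['eef_pos'],s['tcp_rot'],s['grip_force'],s['opening']*95.1,pose()[0]+pose()[1].apply([0,0,74])); held(name='h1.png')
E
```

```text
[ 711.16222744 -201.64519196  259.42564713] [-1.65818756 -1.56906208  0.08609904] 10.050840228796005 17.893309601719615 [ 711.25783955 -127.64525457  259.41444609]
scene 379 mid [ 719. -125.  207.] axis [-0.01  0.01  1.  ] z 133.0 285.0
top 13 mid [ 703. -157.  275.] axis [0.1  0.83 0.55] z 250.0 309.0
```

View pics/sceneh1.png

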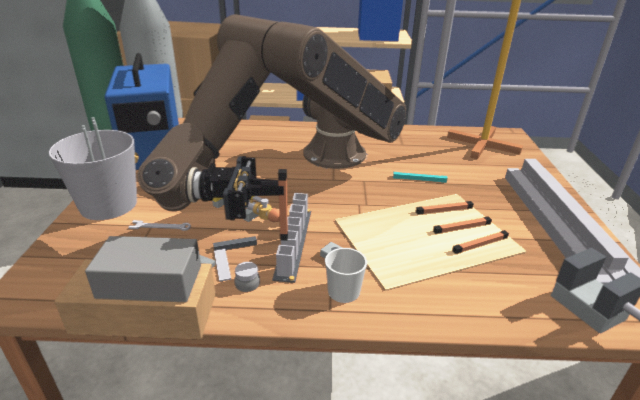

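Call:
jog_arm(motion=[[0,0,0,-15,0,0,17.8],[0,0,0,-25,0,0,17.8],[0,0,0,-20,0,0,17.8],[0,0,0,-10,0,0,17.8],[0,0,0,0,0,0,17.8]])

```text
t: 24.88
eef_pos: [711.4, -200.5, 190.2]
tcp_rot: [-1.225, -1.57, -0.346]
ft_force: [-0.6, -0.4, -0.7]
opening: 0.192
grip_force: 10.1
```

Call:
jog_arm(motion=[[0,0,0,-10,0,0,17.8],[0,0,0,-10,0,0,17.8],[0,0,0,-7,0,0,17.8],[0,0,0,0,0,0,17.8]])

```text
t: 25.38
eef_pos: [711.3, -200.5, 163.7]
tcp_rot: [-1.486, -1.57, -0.086]
ft_force: [-0.1, 0.4, -0.9]
opening: 0.19
grip_force: 10.1
```

Call:
jog_arm(motion=[[0,0,0,-5,0,0,17.8],[0,0,0,0,0,0,18.5],[0,0,0,0,0,0,24],[0,0,0,0,0,0,40],[0,0,0,0,0,0,45],[0,0,0,0,0,0,45],[0,0,0,0,0,-10,45],[0,0,0,0,0,-30,45],[0,0,0,0,0,-30,45],[0,0,0,0,0,-15,45]])

```text
t: 26.62
eef_pos: [711.0, -287.6, 159.3]
tcp_rot: [2.619, -1.57, 2.092]
ft_force: [0.0, -0.2, -0.3]
opening: 0.475
grip_force: 0.0
```

```bash
python3 - <<'E'
from h import *
s=env.state();print(s['eef_pos'],s['joints'].round(2)); held(near=[*kin.CUP[5],140]); rods('top')
# way to rod B (566.2,419,116.5), grip 50 from centre
a=np.radians(116.5); g=np.array([566.2+50*np.cos(a),419+50*np.sin(a)]); print(g)
p,r=pose()
w=[(p+[0,0,150],r,5),([620,30,300],down(116.5),12),([*g,178],down(116.5),10)]
check(w); rows(w,40)
E
```

```text
[ 711.00210767 -287.5690319   159.28030588] [-0.67  1.17  1.    1.15  2.11 -0.71]
scene 264 mid [ 720. -125.  131.] axis [-0.01 -0.03  1.  ] z 70.0 197.0
top 70 mid [ 704. -124.  132.] axis [0.04 0.02 1.  ] z 71.0 203.0
top [201. 166.] centre 564.1 420.6 dir 117.1 size [ 19. 153.] top z 24.3
top [206. 188.] centre 482.9 388.5 dir 109.0 size [ 19. 152.] top z 24.1
top [211. 214.] centre 390.3 353.2 dir 104.6 size [ 18. 151.] top z 24.5
[543.89010934 463.74671808]
speed 0.49 ikerr 0.0 q [0.61 0.73 1.42 0.   0.99 0.15]
[[-0,0,-0,30,0,-0,40],[0,0,0,30,0,-0,40],[0,0,0,30,0,-0,40],[0,0,0,30,0,-0,40],[0,0,0,30,0,-0,40],[1.7,-7.4,-1.7,-1,-8,26,40],[1.8,-7.3,-1.8,3,-6,27,40],[1.7,-7.4,-1.7,7,-6,26,40],[1.7,-7.3,-1.7,9,-5,25,40],[1.8,-7.4,-1.8,13,-4,24,40]]
[[1.7,-7.3,-1.7,17,-3,21,40],[1.7,-7.4,-1.8,19,-1,20,40],[1.8,-7.3,-1.7,21,-0,18,40],[1.7,-7.4,-1.7,23,1,14,40],[1.7,-7.3,-1.8,25,2,11,40],[1.8,-7.4,-1.7,26,3,8,40],[1.7,-7.3,-1.7,27,4,4,40],[0,-0,-0,42,12,12,40],[0,-0,-0,42,13,13,40],[0,-0,-0,43,12,12,40]]
[[0,-0,-0,42,13,12,40],[0,-0,-0,42,12,12,40],[0,-0,-0,42,13,13,40],[0,-0,-0,43,12,12,40],[0,-0,-0,42,13,12,40],[0,-0,-0,42,12,12,40],[0,-0,-0,42,13,12,40]]
```

Call:
jog_arm(motion=[[0,0,0,30,0,0,40],[0,0,0,30,0,0,40],[0,0,0,30,0,0,40],[0,0,0,30,0,0,40],[0,0,0,30,0,0,40],[1.7,-7.4,-1.7,-1,-8,26,40],[1.8,-7.3,-1.8,3,-6,27,40],[1.7,-7.4,-1.7,7,-6,26,40],[1.7,-7.3,-1.7,9,-5,25,40],[1.8,-7.4,-1.8,13,-4,24,40]])

```text
t: 28.02
eef_pos: [672.7, -151.8, 307.5]
tcp_rot: [2.986, -0.905, 1.885]
ft_force: [-1.1, 0.1, 0.6]
opening: 0.418
grip_force: 0.0
```

Call:
jog_arm(motion=[[1.7,-7.3,-1.7,17,-3,21,40],[1.7,-7.4,-1.8,19,-1,20,40],[1.8,-7.3,-1.7,21,0,18,40],[1.7,-7.4,-1.7,23,1,14,40],[1.7,-7.3,-1.8,25,2,11,40],[1.8,-7.4,-1.7,26,3,8,40],[1.7,-7.3,-1.7,27,4,4,40],[0,0,0,42,12,12,40],[0,0,0,42,13,13,40],[0,0,0,43,12,12,40]])

```text
t: 29.28
eef_pos: [595.4, 163.0, 265.5]
tcp_rot: [3.138, -0.0, 2.033]
ft_force: [0.4, -0.2, -0.2]
opening: 0.422
grip_force: 0.0
```

Call:
jog_arm(motion=[[0,0,0,42,13,12,40],[0,0,0,42,12,12,40],[0,0,0,42,13,13,40],[0,0,0,43,12,12,40],[0,0,0,42,13,12,40],[0,0,0,42,12,12,40],[0,0,0,42,13,12,40],[0,0,0,0,0,0,40],[0,0,0,0,0,0,40]])

```text
t: 30.4
eef_pos: [543.1, 464.1, 180.3]
tcp_rot: [3.14, -0.001, 2.034]
ft_force: [0.6, 1.1, 0.0]
opening: 0.42
grip_force: 0.0
```

```bash
cat >> h.py <<'E'
def hover(c,ang):
    """where the rod's +x end and sides show in the wrist picture: offset of the rod from the tool's x-z plane"""
    d=snap('wrist');P=allpts(d);p,r=pose();hsv=cv2.cvtColor(d['color'],cv2.COLOR_RGB2HSV)
    m=(P[:,:,2]>17)&(P[:,:,2]<32); m[240:]=0
    v,u=np.where(m); q=pts(d,np.c_[u,v],plane=24); l=r.inv().apply(q-p); k=abs(l[:,1])<26; l=l[k]
    # only the part ahead: y centre per x, the +x end
    f=np.polyfit(l[:,0],l[:,1],1); print('n',k.sum(),'y at grip',np.polyval(f,0).round(1),'slope deg',np.degrees(f[0]).round(1),'end x',np.percentile(l[:,0],99).round(1),'(want 45) width',np.ptp(np.percentile(l[:,1],[3,97])).round(1),'tcp',p.round(1),np.degrees(r.as_euler('xyz')).round(1))
E
python3 - <<'E'
from h import *
hover(None,None)
E
```

```text
n 2242 y at grip 0.8 slope deg -0.1 end x 46.1 (want 45) width 16.9 tcp [543.5 463.6 180.2] [179.9  -0.  116.5]
```

Call:
jog_arm(motion=[[0,0,0,0,0.8,30,40],[0,0,0,0,0,30,40],[0,0,0,0,0,23,40],[0,0,0,0,0,9,30],[0,0,0,0,0,0,22],[0,0,0,0,0,0,20],[0,0,0,0,0,0,19],[0,0,0,0,0,0,18.4],[0,0,0,0,0,0,18.1],[0,0,0,0,0,0,18]])

```text
t: 31.7
eef_pos: [544.7, 464.4, 86.9]
tcp_rot: [3.14, -0.0, 2.033]
ft_force: [1.3, 0.7, 0.8]
opening: 0.187
grip_force: 0.8
```

Call:
jog_arm(motion=[[0,0,0,0,0,0,17.9],[0,0,0,0,0,0,17.8],[0,0,0,0,0,0,17.8],[0,0,0,0,0,0,17.8]])

```text
t: 32.2
eef_pos: [544.7, 464.4, 86.9]
tcp_rot: [3.14, -0.0, 2.033]
ft_force: [2.2, 1.6, 3.3]
opening: 0.188
grip_force: 10.7
```

```bash
python3 - <<'E'
from h import *
carry(4,92,17.8)
E
```

```text
speed 0.7 ikerr 0.0 q [-0.62  0.92  1.33  1.12  2.07 -0.79]
[[0,0,0,0,0,-30,17.8],[0,0,0,0,0,-30,17.8],[0,0,0,0,0,-30,17.8],[-1.6,7.4,1.6,-49,-14,-11,17.8],[-1.6,7.3,1.6,-47,-13,-17,17.8],[-1.6,7.4,1.6,-45,-11,-24,17.8],[-1.6,7.4,1.6,-41,-9,-29,17.8],[-1.6,7.4,1.6,-38,-7,-35,17.8],[-1.6,7.3,1.6,-33,-5,-40,17.8],[-1.6,7.4,1.6,-28,-3,-44,17.8]]
[[-1.6,7.4,1.6,-22,-1,-46,17.8],[-1.6,7.3,1.7,-16,1,-50,17.8],[-1.6,7.4,1.6,-9,3,-51,17.8],[-1.6,7.4,1.6,-3,4,-51,17.8],[-1.6,7.4,1.6,4,6,-52,17.8],[0,-0,-0,-15,-0,-20,17.8],[0,-0,-0,-15,-1,-20,17.8],[0,-0,-0,-15,-1,-20,17.8]]
```

Call:
jog_arm(motion=[[0,0,0,0,0,-15,17.8],[0,0,0,0,0,-30,17.8],[0,0,0,0,0,-30,17.8],[0,0,0,0,0,-15,17.8],[-1.6,7.4,1.6,-49,-14,-11,17.8],[-1.6,7.3,1.6,-47,-13,-17,17.8],[-1.6,7.4,1.6,-45,-11,-24,17.8],[-1.6,7.4,1.6,-41,-9,-29,17.8],[-1.6,7.4,1.6,-38,-7,-35,17.8],[-1.6,7.3,1.6,-33,-5,-40,17.8]])

```text
t: 33.45
eef_pos: [596.5, 162.7, 242.4]
tcp_rot: [3.015, -0.785, 1.908]
ft_force: [0.3, 1.0, -1.4]
opening: 0.188
grip_force: 10.5
```

Call:
jog_arm(motion=[[-1.6,7.4,1.6,-28,-3,-44,17.8],[-1.6,7.4,1.6,-22,-1,-46,17.8],[-1.6,7.3,1.7,-16,1,-50,17.8],[-1.6,7.4,1.6,-9,3,-51,17.8],[-1.6,7.4,1.6,-3,4,-51,17.8],[-1.6,7.4,1.6,4,6,-52,17.8],[0,0,0,-15,0,-20,17.8],[0,0,0,-15,-1,-20,17.8],[0,0,0,-15,-1,-20,17.8],[0,0,0,0,0,0,17.8]])

```text
t: 34.7
eef_pos: [648.8, -196.2, 260.3]
tcp_rot: [-1.316, -1.568, -0.221]
ft_force: [-0.5, -0.5, -1.1]
opening: 0.186
grip_force: 10.6
```

```bash
python3 - <<'E'
from h import *
s=env.state();print(s['grip_force'],s['opening']*95.1,pose()[0],pose()[0]+pose()[1].apply([0,0,72]),kin.CUP[4],(pose()[1].inv()*kin.up(92)).magnitude()); held()
E
```

```text
10.552523285150528 17.674110616623842 [ 648.80610653 -196.21343992  260.26853063] [ 646.36189514 -124.25495849  260.32125705] [ 646.605 -121.27 ] 0.003057385213958598
scene 319 mid [ 654. -120.  207.] axis [-0.15 -0.02  0.99] z 95.0 301.0
top few 0
```

Call:
jog_arm(motion=[[0,0,0,-15,0,2,17.8],[0,0,0,-25,0,0,17.8],[0,0,0,-20,0,0,17.8],[0,0,0,-10,0,0,17.8],[0,0,0,0,0,0,17.8]])

```text
t: 35.42
eef_pos: [648.7, -193.5, 190.8]
tcp_rot: [-1.135, -1.568, -0.401]
ft_force: [0.4, -0.4, -1.3]
opening: 0.19
grip_force: 10.5
```

Call:
jog_arm(motion=[[0,0,0,-10,0,0,17.8],[0,0,0,-10,0,0,17.8],[0,0,0,-8,0,0,17.8],[0,0,0,0,0,0,17.8]])

```text
t: 35.92
eef_pos: [648.6, -193.5, 163.1]
tcp_rot: [-1.243, -1.569, -0.294]
ft_force: [-0.8, -0.0, -0.7]
opening: 0.19
grip_force: 10.5
```

Call:
jog_arm(motion=[[0,0,0,-5,0,0,17.8],[0,0,0,0,0,0,18.5],[0,0,0,0,0,0,24],[0,0,0,0,0,0,36],[0,0,0,0,0,0,40],[0,0,0,0,0,0,40],[0,0,0,0,0,-10,40],[0,0,0,0,0,-30,40],[0,0,0,0,0,-30,40],[0,0,0,0,0,-15,40]])

```text
t: 37.17
eef_pos: [651.4, -280.4, 158.7]
tcp_rot: [-1.809, -1.57, 0.272]
ft_force: [-0.6, 0.2, 0.3]
opening: 0.424
grip_force: 0.0
```

```bash
python3 - <<'E'
from h import *
s=env.state();print(s['eef_pos'],s['joints'].round(2)); held(near=[*kin.CUP[4],140],cams=('scene',)); rods('top')
a=np.radians(108.9); g=np.array([486.2+50*np.cos(a),386.2+50*np.sin(a)]); print(g)
p,r=pose()
w=[(p+[0,0,150],r,4),([570,30,300],down(108.9),11),([*g,180],down(108.9),9)]
check(w); rows(w,40)
E
```

```text
[ 651.408013   -280.37762293  158.70774003] [-0.71  1.11  1.17  1.03  2.11 -0.86]
scene 164 mid [ 654. -117.  134.] axis [ 0.18 -0.02  0.98] z 72.0 198.0
top [206. 188.] centre 483.1 388.3 dir 109.0 size [ 18. 152.] top z 25.1
top [211. 214.] centre 390.3 353.1 dir 104.6 size [ 17. 151.] top z 24.9
[470.00412909 433.50426794]
speed 0.55 ikerr 0.0 q [0.64 0.63 1.63 0.   0.88 0.31]
[[0,0,0,37,-0,-0,40],[0,0,0,38,-0,-0,40],[0,0,0,37,-0,-0,40],[0,0,0,38,-0,-0,40],[1.2,-8.1,-1.2,-1,-7,28,40],[1.2,-8.1,-1.2,4,-5,29,40],[1.2,-8.1,-1.3,7,-6,27,40],[1.2,-8.2,-1.2,12,-4,27,40],[1.3,-8.1,-1.2,15,-4,25,40],[1.2,-8.1,-1.2,18,-2,22,40]]
[[1.2,-8.1,-1.2,22,-2,20,40],[1.2,-8.1,-1.2,24,-1,16,40],[1.2,-8.1,-1.3,26,-0,13,40],[1.2,-8.2,-1.2,28,1,9,40],[1.2,-8.1,-1.2,28,1,5,40],[0,0,0,46,4,13,40],[0,0,0,46,4,13,40],[0,0,0,46,4,14,40],[0,0,0,46,4,13,40],[0,0,0,46,4,13,40]]
[[0,0,0,46,4,14,40],[0,0,0,46,4,13,40],[0,0,0,46,4,13,40],[0,0,0,46,4,14,40]]
```

Call:
jog_arm(motion=[[0,0,0,37,0,0,40],[0,0,0,38,0,0,40],[0,0,0,37,0,0,40],[0,0,0,38,0,0,40],[1.2,-8.1,-1.2,-1,-7,28,40],[1.2,-8.1,-1.2,4,-5,29,40],[1.2,-8.1,-1.3,7,-6,27,40],[1.2,-8.2,-1.2,12,-4,27,40],[1.3,-8.1,-1.2,15,-4,25,40],[1.2,-8.1,-1.2,18,-2,22,40]])

```text
t: 38.52
eef_pos: [606.6, -107.8, 304.2]
tcp_rot: [3.062, -0.708, 1.823]
ft_force: [1.1, 0.5, -0.6]
opening: 0.419
grip_force: 0.0
```

Call:
jog_arm(motion=[[1.2,-8.1,-1.2,22,-2,20,40],[1.2,-8.1,-1.2,24,-1,16,40],[1.2,-8.1,-1.3,26,0,13,40],[1.2,-8.2,-1.2,28,1,9,40],[1.2,-8.1,-1.2,28,1,5,40],[0,0,0,46,4,13,40],[0,0,0,46,4,13,40],[0,0,0,46,4,14,40],[0,0,0,46,4,13,40],[0,0,0,46,4,13,40]])

```text
t: 39.78
eef_pos: [512.3, 257.0, 233.6]
tcp_rot: [-3.142, -0.0, 1.904]
ft_force: [-0.2, 1.1, 0.6]
opening: 0.422
grip_force: 0.0
```

Call:
jog_arm(motion=[[0,0,0,46,4,14,40],[0,0,0,46,4,13,40],[0,0,0,46,4,13,40],[0,0,0,46,4,14,40],[0,0,0,0,0,0,40],[0,0,0,0,0,0,40]])

```text
t: 40.52
eef_pos: [468.3, 434.2, 180.0]
tcp_rot: [-3.141, 0.0, 1.904]
ft_force: [0.4, -1.0, 0.2]
opening: 0.42
grip_force: 0.0
```

```bash
python3 - <<'E'
from h import *
hover(None,None)
E
```

```text
n 2240 y at grip 0.4 slope deg 0.2 end x 45.9 (want 45) width 17.1 tcp [468.8 433.7 180.3] [180.   0. 109.]
```

Call:
jog_arm(motion=[[0,0,0,0,0.4,30,40],[0,0,0,0,0,30,40],[0,0,0,0,0,23,40],[0,0,0,0,0,9,30],[0,0,0,0,0,0,22],[0,0,0,0,0,0,20],[0,0,0,0,0,0,19],[0,0,0,0,0,0,18.4],[0,0,0,0,0,0,18.1],[0,0,0,0,0,0,18]])

```text
t: 41.82
eef_pos: [469.4, 434.4, 88.0]
tcp_rot: [3.141, 0.0, 1.902]
ft_force: [-0.0, 0.1, 0.9]
opening: 0.191
grip_force: 0.0
```

Call:
jog_arm(motion=[[0,0,0,0,0,0,17.9],[0,0,0,0,0,0,17.8],[0,0,0,0,0,0,17.8],[0,0,0,0,0,0,17.8]])

```text
t: 42.32
eef_pos: [469.4, 434.4, 88.0]
tcp_rot: [3.141, -0.0, 1.902]
ft_force: [-0.5, -0.4, 1.3]
opening: 0.193
grip_force: 10.3
```

```bash
python3 - <<'E'
from h import *
carry(3,95,17.8,zt=72)
E
```

```text
speed 0.87 ikerr 0.0 q [-0.65  0.86  1.47  1.    2.08 -0.92]
[[0,0,0,0,0,-30,17.8],[0,0,0,0,0,-30,17.8],[0,0,0,0,0,-30,17.8],[-0.9,7.5,0.9,-48,-6,-11,17.8],[-0.9,7.4,0.9,-45,-5,-17,17.8],[-1,7.5,0.9,-44,-4,-22,17.8],[-0.9,7.4,1,-40,-3,-29,17.8],[-0.9,7.5,0.9,-36,-1,-33,17.8],[-0.9,7.5,0.9,-31,-1,-38,17.8],[-0.9,7.4,0.9,-26,1,-41,17.8]]
[[-0.9,7.5,0.9,-21,1,-45,17.8],[-0.9,7.4,0.9,-15,3,-46,17.8],[-1,7.5,1,-8,3,-49,17.8],[-0.9,7.4,0.9,-2,4,-49,17.8],[-0.9,7.5,0.9,4,6,-48,17.8],[0,0,-0,-15,-2,-20,17.8],[0,0,-0,-15,-2,-20,17.8],[0,0,-0,-15,-2,-20,17.8]]
```

Call:
jog_arm(motion=[[0,0,0,0,0,-15,17.8],[0,0,0,0,0,-30,17.8],[0,0,0,0,0,-30,17.8],[0,0,0,0,0,-15,17.8],[-0.9,7.5,0.9,-48,-6,-11,17.8],[-0.9,7.4,0.9,-45,-5,-17,17.8],[-1,7.5,0.9,-44,-4,-22,17.8],[-0.9,7.4,1,-40,-3,-29,17.8],[-0.9,7.5,0.9,-36,-1,-33,17.8],[-0.9,7.5,0.9,-31,-1,-38,17.8]])

```text
t: 43.58
eef_pos: [528.9, 151.4, 243.6]
tcp_rot: [3.067, -0.789, 1.832]
ft_force: [0.2, 0.7, -1.5]
opening: 0.186
grip_force: 10.3
```

Call:
jog_arm(motion=[[-0.9,7.4,0.9,-26,1,-41,17.8],[-0.9,7.5,0.9,-21,1,-45,17.8],[-0.9,7.4,0.9,-15,3,-46,17.8],[-1,7.5,1,-8,3,-49,17.8],[-0.9,7.4,0.9,-2,4,-49,17.8],[-0.9,7.5,0.9,4,6,-48,17.8],[0,0,0,-15,-2,-20,17.8],[0,0,0,-15,-2,-20,17.8],[0,0,0,-15,-2,-20,17.8],[0,0,0,0,0,0,17.8]])

```text
t: 44.82
eef_pos: [587.7, -188.7, 260.6]
tcp_rot: [-1.397, -1.569, -0.087]
ft_force: [-1.3, 1.0, -0.7]
opening: 0.192
grip_force: 10.3
```

```bash
python3 - <<'E'
from h import *
s=env.state();print(s['grip_force'],s['opening']*95.1,pose()[0],pose()[0]+pose()[1].apply([0,0,73]),kin.CUP[3],(pose()[1].inv()*kin.up(95)).magnitude()); held()
E
```

```text
10.329684913158417 18.239041801852093 [ 587.66434841 -188.71950678  260.60071793] [ 581.36207173 -115.99206384  260.61948339] [ 581.8 -116.2] 0.0017022287689429827
scene 300 mid [ 590. -113.  212.] axis [-0.08 -0.01  1.  ] z 77.0 306.0
top few 0
```

Call:
jog_arm(motion=[[0,0,0,-15,0,0,17.8],[0,0,0,-25,0,0,17.8],[0,0,0,-20,0,0,17.8],[0,0,0,-10,0,0,17.8],[0,0,0,0,0,0,17.8]])

```text
t: 45.55
eef_pos: [587.7, -188.0, 191.0]
tcp_rot: [-0.958, -1.569, -0.526]
ft_force: [-0.3, 0.4, -0.3]
opening: 0.187
grip_force: 10.3
```

Call:
jog_arm(motion=[[0,0,0,-10,0,0,17.8],[0,0,0,-10,0,0,17.8],[0,0,0,-8,0,0,17.8],[0,0,0,0,0,0,17.8]])

```text
t: 46.05
eef_pos: [587.7, -188.0, 163.3]
tcp_rot: [-1.112, -1.57, -0.371]
ft_force: [-0.3, 0.7, -1.4]
opening: 0.191
grip_force: 10.3
```

Call:
jog_arm(motion=[[0,0,0,-5,0,0,17.8],[0,0,0,0,0,0,18.5],[0,0,0,0,0,0,24],[0,0,0,0,0,0,36],[0,0,0,0,0,0,40],[0,0,0,0,0,0,40],[0,0,0,0,0,-10,40],[0,0,0,0,0,-30,40],[0,0,0,0,0,-30,40],[0,0,0,0,0,-15,40]])

```text
t: 47.3
eef_pos: [595.0, -274.5, 158.9]
tcp_rot: [2.804, -1.57, 1.994]
ft_force: [0.0, 0.0, -0.2]
opening: 0.423
grip_force: 0.0
```

```bash
python3 - <<'E'
from h import *
s=env.state();print(s['eef_pos'],s['joints'].round(2)); held(near=[*kin.CUP[3],140],cams=('scene',)); rods('top')
a=np.radians(104.5); g=np.array([392.5+50*np.cos(a),351.1+50*np.sin(a)]); print(g)
p,r=pose()
w=[(p+[0,0,150],r,4),([520,30,300],down(104.5),11),([*g,180],down(104.5),9)]
check(w); rows(w,40)
E
```

```text
[ 595.02686989 -274.48993922  158.90128217] [-0.74  1.06  1.31  0.91  2.11 -0.99]
scene 147 mid [ 590. -112.  130.] axis [-0.04 -0.01  1.  ] z 71.0 185.0
top [210. 205.] centre 423.0 364.0 dir 104.4 size [ 18. 154.] top z 24.9
[379.9809998  399.50738202]
speed 0.61 ikerr 0.0 q [0.69 0.53 1.86 0.   0.76 0.44]
[[0,0,0,37,0,-0,40],[0,0,0,38,0,-0,40],[0,0,0,37,0,-0,40],[0,0,0,38,0,-0,40],[0.7,-8.2,-0.7,-1,-4,28,40],[0.7,-8.1,-0.7,4,-4,28,40],[0.7,-8.2,-0.6,7,-4,27,40],[0.6,-8.1,-0.7,11,-3,26,40],[0.7,-8.2,-0.7,15,-3,25,40],[0.7,-8.1,-0.7,18,-3,22,40]]
[[0.7,-8.2,-0.7,21,-1,19,40],[0.7,-8.2,-0.7,23,-2,16,40],[0.7,-8.1,-0.7,26,-1,12,40],[0.7,-8.2,-0.6,27,-0,9,40],[0.6,-8.1,-0.7,28,-0,5,40],[0,-0,-0,44,-5,13,40],[0,-0,-0,43,-5,14,40],[0,-0,-0,44,-5,13,40],[0,-0,-0,43,-4,13,40],[0,-0,-0,44,-5,14,40]]
[[0,-0,-0,44,-5,13,40],[0,-0,-0,43,-5,13,40],[0,-0,-0,44,-5,14,40],[0,-0,-0,44,-4,13,40]]
```

Call:
jog_arm(motion=[[0,0,0,37,0,0,40],[0,0,0,38,0,0,40],[0,0,0,37,0,0,40],[0,0,0,38,0,0,40],[0.7,-8.2,-0.7,-1,-4,28,40],[0.7,-8.1,-0.7,4,-4,28,40],[0.7,-8.2,-0.6,7,-4,27,40],[0.6,-8.1,-0.7,11,-3,26,40],[0.7,-8.2,-0.7,15,-3,25,40],[0.7,-8.1,-0.7,18,-3,22,40]])

```text
t: 48.65
eef_pos: [552.8, -104.9, 304.2]
tcp_rot: [3.096, -0.71, 1.782]
ft_force: [0.5, 0.8, 0.4]
opening: 0.42
grip_force: 0.0
```

Call:
jog_arm(motion=[[0.7,-8.2,-0.7,21,-1,19,40],[0.7,-8.2,-0.7,23,-2,16,40],[0.7,-8.1,-0.7,26,-1,12,40],[0.7,-8.2,-0.6,27,0,9,40],[0.6,-8.1,-0.7,28,0,5,40],[0,0,0,44,-1,13,40],[0,0,0,44,-1,13,40],[0,0,0,44,-1,13,40],[0,0,0,44,-1,14,40],[0,0,0,44,-1,13,40]])

```text
t: 49.9
eef_pos: [458.2, 244.7, 234.1]
tcp_rot: [3.141, -0.001, 1.827]
ft_force: [1.0, 0.7, -1.3]
opening: 0.423
grip_force: 0.0
```

Call:
jog_arm(motion=[[0,0,0,44,-1,13,40],[0,0,0,44,-1,13,40],[0,0,0,43,-1,14,40],[0,0,0,43,-1,13,40],[0,0,0,0,0,0,40],[0,0,0,0,0,0,40]])

```text
t: 50.65
eef_pos: [411.3, 410.3, 181.7]
tcp_rot: [-3.141, -0.001, 1.827]
ft_force: [0.7, -1.0, 0.2]
opening: 0.421
grip_force: 0.0
```

```bash
python3 - <<'E'
from h import *
hover(None,None)
E
```

```text
n 2249 y at grip 0.1 slope deg 0.6 end x 46.2 (want 45) width 17.1 tcp [411.8 410.  182. ] [ 1.800e+02 -1.000e-01  1.046e+02]
```

Call:
jog_arm(motion=[[0,0,0,0,0,30,40],[0,0,0,0,0,30,40],[0,0,0,0,0,25,40],[0,0,0,0,0,9,30],[0,0,0,0,0,0,22],[0,0,0,0,0,0,20],[0,0,0,0,0,0,19],[0,0,0,0,0,0,18.4],[0,0,0,0,0,0,18.1],[0,0,0,0,0,0,18]])

```text
t: 51.95
eef_pos: [412.2, 410.7, 87.9]
tcp_rot: [3.141, -0.001, 1.825]
ft_force: [1.0, -0.3, 0.5]
opening: 0.189
grip_force: 0.7
```

Call:
jog_arm(motion=[[0,0,0,0,0,0,17.9],[0,0,0,0,0,0,17.8],[0,0,0,0,0,0,17.8],[0,0,0,0,0,0,17.8]])

```text
t: 52.45
eef_pos: [412.2, 410.7, 87.9]
tcp_rot: [3.141, -0.001, 1.825]
ft_force: [0.9, 0.9, 4.0]
opening: 0.188
grip_force: 10.4
```

```bash
python3 - <<'E'
from h import *
carry(2,108,17.8,zt=73)
E
```

```text
speed 1.02 ikerr 0.0 q [-0.64  0.85  1.51  0.78  2.18 -1.05]
[[0,0,0,0,0,-30,17.8],[0,0,0,0,0,-30,17.8],[0,0,0,0,0,-30,17.8],[0.2,7.5,-0.2,-45,-1,-11,17.8],[0.3,7.5,-0.2,-44,-1,-17,17.8],[0.2,7.5,-0.3,-41,-1,-22,17.8],[0.2,7.5,-0.2,-38,-2,-27,17.8],[0.2,7.5,-0.2,-34,-2,-32,17.8],[0.3,7.5,-0.2,-30,-2,-37,17.8],[0.2,7.4,-0.2,-24,-2,-39,17.8]]
[[0.2,7.5,-0.3,-19,-3,-43,17.8],[0.3,7.5,-0.2,-14,-2,-45,17.8],[0.2,7.5,-0.2,-7,-3,-46,17.8],[0.2,7.5,-0.2,-2,-4,-46,17.8],[0.2,7.5,-0.2,5,-3,-47,17.8],[0.1,-0,-0,-15,-6,-19,17.8],[-0,-0,-0,-15,-6,-19,17.8],[-0,-0,-0,-15,-7,-19,17.8]]
```

```bash
sed -i 's/(via,U,12)/(via,U,14)/' h.py; python3 - <<'E'
from h import *
carry(2,101,17.8,zt=73)
E
```

```text
speed 0.86 ikerr 0.0 q [-0.68  0.83  1.58  0.85  2.11 -1.04]
[[0,0,0,0,0,-30,17.8],[0,0,0,0,0,-30,17.8],[0,0,0,0,0,-30,17.8],[-0.2,6.4,0.2,-39,-1,-9,17.8],[-0.2,6.4,0.2,-38,-1,-14,17.8],[-0.2,6.5,0.2,-36,-1,-17,17.8],[-0.2,6.4,0.2,-33,-1,-22,17.8],[-0.2,6.4,0.2,-31,-1,-25,17.8],[-0.2,6.4,0.2,-28,-0,-29,17.8],[-0.2,6.4,0.2,-25,-1,-32,17.8]]
[[-0.2,6.5,0.2,-21,0,-34,17.8],[-0.2,6.4,0.2,-17,1,-36,17.8],[-0.2,6.4,0.2,-13,-0,-38,17.8],[-0.2,6.4,0.2,-9,0,-39,17.8],[-0.2,6.5,0.2,-4,1,-40,17.8],[-0.2,6.4,0.3,0,1,-40,17.8],[-0.2,6.4,0.2,5,1,-40,17.8],[0,-0,-0,-15,-4,-20,17.8],[0,-0,-0,-15,-4,-19,17.8],[0,-0,-0,-15,-4,-20,17.8]]
```

Call:
jog_arm(motion=[[0,0,0,0,0,-20,17.8],[0,0,0,0,0,-40,17.8],[0,0,0,0,0,-30,17.8],[-0.2,6.4,0.2,-39,-1,-9,17.8],[-0.2,6.4,0.2,-38,-1,-14,17.8],[-0.2,6.5,0.2,-36,-1,-17,17.8],[-0.2,6.4,0.2,-33,-1,-22,17.8],[-0.2,6.4,0.2,-31,-1,-25,17.8],[-0.2,6.4,0.2,-28,0,-29,17.8],[-0.2,6.4,0.2,-25,-1,-32,17.8]])

```text
t: 53.7
eef_pos: [471.1, 142.5, 243.1]
tcp_rot: [3.122, -0.789, 1.808]
ft_force: [0.9, 0.2, -1.1]
opening: 0.189
grip_force: 10.4
```

Call:
jog_arm(motion=[[-0.2,6.5,0.2,-21,0,-34,17.8],[-0.2,6.4,0.2,-17,1,-36,17.8],[-0.2,6.4,0.2,-13,0,-38,17.8],[-0.2,6.4,0.2,-9,0,-39,17.8],[-0.2,6.5,0.2,-4,1,-40,17.8],[-0.2,6.4,0.3,0,1,-40,17.8],[-0.2,6.4,0.2,5,1,-40,17.8],[0,0,0,-15,-4,-20,17.8],[0,0,0,-15,-4,-19,17.8],[0,0,0,-15,-4,-20,17.8]])

```text
t: 54.95
eef_pos: [530.3, -183.2, 260.7]
tcp_rot: [-2.046, -1.569, 0.668]
ft_force: [-0.0, -0.3, -0.1]
opening: 0.192
grip_force: 10.4
```

Call:
jog_arm(motion=[[0,0,0,0,0,0,17.8],[0,0,0,0,0,0,17.8]])

```text
t: 55.2
eef_pos: [530.5, -182.4, 262.1]
tcp_rot: [-1.808, -1.57, 0.43]
ft_force: [0.1, 0.1, -0.3]
opening: 0.186
grip_force: 10.4
```

```bash
python3 - <<'E'
from h import *
s=env.state();print(s['grip_force'],s['opening']*95.1,pose()[0],pose()[0]+pose()[1].apply([0,0,73]),kin.CUP[2],(pose()[1].inv()*kin.up(101)).magnitude()); held()
E
```

```text
10.358368009328842 17.677091047154697 [ 530.51215504 -182.3637008   262.0547377 ] [ 516.56870935 -110.70771821  262.03280404] [ 516.995 -111.13 ] 0.0012932216299523579
scene 299 mid [ 525. -108.  212.] axis [-0.12 -0.04  0.99] z 81.0 309.0
top few 0
```

Call:
jog_arm(motion=[[0,0,0,-15,0,0,17.8],[0,0,0,-25,0,0,17.8],[0,0,0,-20,0,0,17.8],[0,0,0,-10,0,0,17.8],[0,0,0,0,0,0,17.8]])

```text
t: 55.92
eef_pos: [530.4, -182.9, 190.9]
tcp_rot: [-1.097, -1.568, -0.282]
ft_force: [0.2, -0.9, -0.4]
opening: 0.187
grip_force: 10.4
```

Call:
jog_arm(motion=[[0,0,0,-10,0,0,17.8],[0,0,0,-10,0,0,17.8],[0,0,0,-9,0,0,17.8],[0,0,0,0,0,0,17.8]])

```text
t: 56.42
eef_pos: [530.3, -182.8, 162.2]
tcp_rot: [-1.251, -1.569, -0.128]
ft_force: [-0.1, -0.6, -0.7]
opening: 0.191
grip_force: 10.4
```

Call:
jog_arm(motion=[[0,0,0,-4,0,0,17.8],[0,0,0,0,0,0,18.5],[0,0,0,0,0,0,24],[0,0,0,0,0,0,36],[0,0,0,0,0,0,40],[0,0,0,0,0,0,40],[0,0,0,0,0,-10,40],[0,0,0,0,0,-30,40],[0,0,0,0,0,-30,40],[0,0,0,0,0,-15,40]])

```text
t: 57.68
eef_pos: [546.6, -268.0, 158.8]
tcp_rot: [-2.203, -1.57, 0.823]
ft_force: [-0.5, 0.2, -0.8]
opening: 0.422
grip_force: 0.0
```

Call:
jog_arm(motion=[[0,0,0,37,0,0,40],[0,0,0,38,0,0,40],[0,0,0,40,0,0,40],[0,0,0,40,0,0,40],[0,0,0,0,0,0,40],[0,0,0,0,0,0,40],[0,0,0,0,0,0,40]])

```text
t: 58.55
eef_pos: [546.7, -266.2, 312.7]
tcp_rot: [-1.058, -1.568, -0.321]
ft_force: [-0.3, -0.2, 0.2]
opening: 0.423
grip_force: 0.0
```

```bash
python3 - <<'E'
from h import *
d=snap('scene');rods('top')
for k in range(1,6): print(k,end=' '); held(near=[*kin.CUP[k],140],cams=('scene',))
c=cv2.resize(d['color'][140:300,160:400],None,fx=3,fy=3,interpolation=cv2.INTER_CUBIC);cv2.imwrite('pics/f1.png',c[:,:,::-1])
E
```

```text
1 scene 35 mid [ 521. -104.  133.] axis [-0.05 -0.07  1.  ] z 72.0 201.0
2 scene 146 mid [ 524. -106.  132.] axis [-0.2  -0.02  0.98] z 72.0 199.0
3 scene 269 mid [ 587. -109.  131.] axis [-0.98  0.08  0.2 ] z 72.0 183.0
4 scene 312 mid [ 652. -115.  132.] axis [ 0.94 -0.08  0.34] z 71.0 200.0
5 scene 418 mid [ 718. -121.  132.] axis [ 0.15 -0.04  0.99] z 71.0 200.0
```

View pics/f1.png

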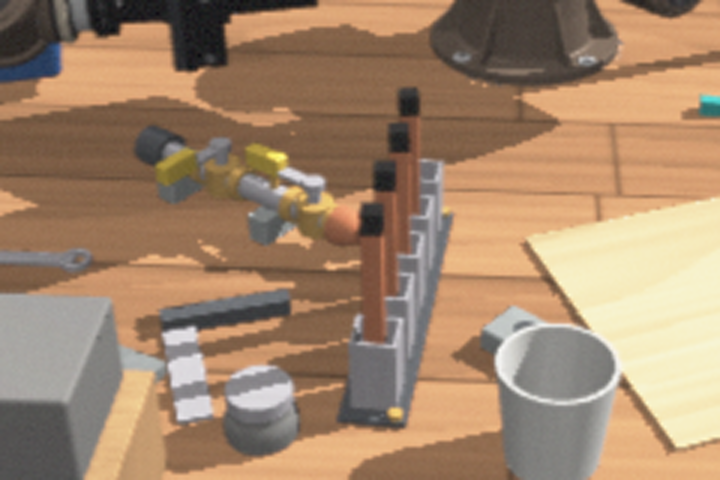

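```bash
python3 - <<'E'
from h import *
d=snap('top');P=allpts(d);hsv=cv2.cvtColor(d['color'],cv2.COLOR_RGB2HSV)
m=(hsv[:,:,0]<14)&(hsv[:,:,1]>120)&(P[:,:,2]>11)&(P[:,:,2]<40)&(np.linalg.norm(P[:,:,:2],axis=2)<1000)
n,l,s,c=cv2.connectedComponentsWithStats(m.astype('uint8'))
odd=[(c[i].round(),s[i,4],np.median(P[l==i],0).round()) for i in range(1,n) if s[i,4]>60]; print(odd)
if not odd: print(env.job_done())
E
```

```text
[(array([123., 345.]), np.int32(130), array([-89., 584.,  27.]))]
```

```bash
python3 - <<'E'
from h import *
d=snap('top');c=cv2.resize(d['color'][250:400,0:260],None,fx=3,fy=3,interpolation=cv2.INTER_CUBIC);cv2.imwrite('pics/f2.png',c[:,:,::-1])
E
```

```text
(no output)
```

View pics/f2.png

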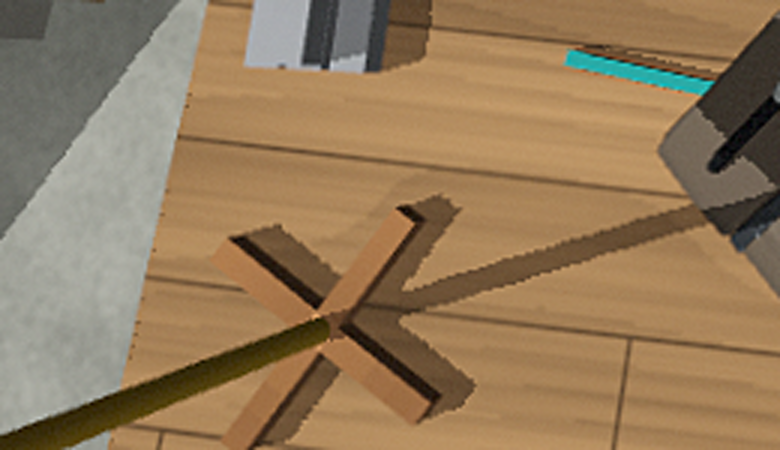

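The copper-toned patch at (123, 345) is the wooden cross foot of the yellow stand, not a rod, so only four rods are present and all four stand in the rack. I am handing in.

```bash
python3 -c "
from cell import env
print(env.job_done())"
```

```text
the job is handed in; nothing more can be done
None
```

The job is handed in: the supply valve is shut, then the vent valve was opened, and all four rods present stand upright in cups 2–5, gripped at about 10 N per finger; the interface returned no verdict.

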